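# Prop a footstool rail with a crank-driven bench jack

### The job

Fit the loose red crank fully down onto the square drive of the green bench jack, then take the crank's upright wooden grip and wind it clockwise (seen from above) until the rubber pad comes up against the dark packing block under the footstool frame's rail. From first contact, which you feel as the crank growing steadily heavier, nip it up by another eighth to a quarter of a turn, no more; leave the crank sitting on the drive, let go and back away. Do not force the crank sideways or downwards, and leave the other things on the bench where they are.

Things in the scene. Friction and masses are not known exactly. Their poses are not given: they have to be found in the camera images.
- crank: Loose red crank, 0.35-0.7 kg, standing socket down. Origin: centre of the socket mouth in its underside; z up, x along the arm. Dark steel block 44 x 44 x 32 mm high with a square socket 16 x 16 mm, 24 mm deep (sides along x, y); a red neck above; a flat arm 22 mm wide, z = 33-44 mm, out to x = 98 mm. Fits the drive in any quarter turn: 1 mm play a side, about 0.15 rad of turning play each way.
- crank_neck (a point): Middle of the gripping height of the crank's red square neck (28 x 28 mm, sides along the crank's x and y, from 32 to 84 mm above its origin): on the socket's axis, 66 mm above the origin. Good for carrying and fitting, from above on any two opposite faces, fingertips staying above 45 mm (the arm).
- crank_grip (a point): On the axis of the crank's upright wooden grip: 85 mm from the socket axis along the crank's x, 82 mm above its origin. Grip 22 mm in diameter, from 48 to 104 mm above the origin; it spins freely on its pin, so a gripper can hold it and follow the circle without turning.
- drive: Square steel drive stub, 14 x 14 mm, 22 mm tall (top 4 mm reduced to 11.5 mm), upright, turns about the vertical. Origin: on its axis at the shoulder, 62 mm above the bench, where the crank's origin lies when fully fitted; x, y along the square's sides. Clockwise lifts 6 mm a turn. Unloaded it takes 0.5 N m (6 N at the grip while turning; less felt at a pause); it stays where left.
- jack: Green bench jack, bolted down: a 330 x 80 mm foot, a gearbox 84 x 74 mm and 55 mm high with a steel collar 40 mm across up to 62 mm. Origin on the bench under the drive's axis; x runs along the foot to the lifting column, 220 mm away.
- saddle: Lifting column of the jack with a black domed rubber pad, 44 mm in diameter. Origin: top of the dome, 121 to 126 mm above the bench at the start; only goes up and down, by the drive. The pad gives 0.75 mm at 60 N, 1.5 mm at 240 N: the drive is heavier by 0.06 N m (0.7 N at the crank's grip) an eighth turn past first contact and by 0.22 N m (2.6 N) a quarter turn past it.
- stool: Beech end frame of a footstool, standing fixed in two dark blocks: two legs 400 mm apart, 185 mm high, joined by a rail 26 mm thick, 140 to 185 mm high, above the saddle. Origin on the bench under the rail's middle; x away from the drive, y along the rail. A dark packing block 50 x 60 mm under the rail hangs 4-8.5 mm below it, depth not measured: 6 to 15 mm (1-2.5 turns) above the pad at the start.
- tack_tin: Bystander: steel tin, 64 mm diameter, 60 mm high; origin at the centre of its underside. It stands at one side of the jack, the crank at the other; which is where varies.
- hammer: Bystander: hammer lying on the bench at the right.
- tack_lifter: Bystander: screwdriver-like tack lifter lying at the left.
- bobbin: Bystander: wooden bobbin 44 mm wide, 50 mm high, at the right.
- glue: Bystander: white bottle, 56 mm wide, 150 mm high, at the far left.
- chalk_block: Bystander: blue block 70 x 40 x 30 mm at the left.
Things that resemble listed ones, but are neither listed nor needed, are in the scene too. What is shaped like the crank but blue or white is not meant.

How it is judged:
By the outcome, as a careful person would: the job done as asked, in the order asked, and still so for the second after the job is handed in, with the robot touching nothing.
It also fails if it takes over 72 s, if anything falls off the work surface, if the arm or the gripper's body presses on something with over 40 N, if the wrist force passes 120 N, or if a joint passes its speed limit or range.

### The arm

A 6-joint arm with a two-finger parallel gripper is mounted at the origin on the work surface. World frame = base frame: x ahead of the robot, y to its left, z up, the work surface at z = 0. Lengths are in m, angles in rad, forces in N, time in s.
With the tool pointing down it reaches from about 0.375 to 0.975 m from the base axis. Payload 3.8 kg.
Tool frame: the origin (TCP) lies between the finger pads; the fingertips stand 25 mm ahead of it and the grasp point (between the pads) lies 6 mm ahead of it (bot.tips_ahead is the distance from the TCP to the fingertips, in m); z points along the fingers, y is the direction in which the jaws open and shut (so a half turn about z gives the same grasp; the last joint's range is limited). The gripper opens to 85 mm and grips with 20 to 120 N. Pads are 22 mm wide; open, the fingers measure 114 mm over their backs; the gripper's body (76 mm by 85 mm) begins 54 mm behind the grasp point. The pads swing forward as they close: fully open they stand 13 mm farther back than shut.
Start: joints at [-1.317, 0.264, 1.604, -0, 1.274, -0.037], TCP at [0.194, -0.647, 0.256] pointing down, gripper open.
Joint ranges: [-2.63, 2.63], [-0.94, 2.18], [0.31, 2.57], [-1.31, 4.45], [0, 2.66], [-2.55, 2.55]. Speed limits (rad/s): [2.57, 2.57, 3.14, 3.14, 3.14, 3.14].

### API

Orientations are given as a rotation vector (axis times angle).
In Python, from workcell import bot gives the robot as it stands.
- The arm moves only by the shell command python3 -m jog 'ROWS' [FORCE]. ROWS is JSON, a list that holds one entry, the list of rows, each a list of 7 numbers: the closure, from 0 (fully open) to 1 (shut), then the shift along the tool's x, y, z in cm, then the turn, a rotation vector about the tool's x, y, z in rad. A call has 1 to 12 rows; each row is the pose to reach, as a shift and turn from the pose commanded when the call began, along the tool's axes at that moment; what a row does not reach only later rows make up. A row lasts 1/8 s, in which the tool goes at most 62.5 mm and 10.7 degrees, less where a joint would pass 70% of its speed; a pose out of reach is approached as far as the arm can. A call with a gripper value outside its range is refused whole. The fingers move at their own pace and stop on an object; FORCE is the grip in N (left out, the last holds). Time passes only in rows, so rows that repeat a pose let the fingers close. It gives the time, the measured TCP pose, the force and the opening at its end, in the units of the state.
- bot.read_state(): the state, without advancing time (a new reading comes with each control period).
- bot.read_camera(name): name is "scene" or "top" or "wrist"; returns the picture (420x560x3 uint8, red, green, blue); there is no depth.
- bot.camera_model(name): a dict with "intrinsics" (3x3 intrinsics, pixels), "k1" (the pictures are not rectified: a ray, as slopes to the right and down, at radius r is drawn at 1 + k1 r^2 times it, then the intrinsics apply), "rvec" (rotation vector, rad) and "tvec" (3), from world to camera coordinates, as OpenCV has them. Camera axes: x right, y down, z forward; pixel columns grow to the right and rows downward; lengths in m; the calibration is good to about 2 mm. A picture is of the moment at which its call begins: read the wrist's pose just before it. camera_model takes no time and is no camera call; for the wrist camera it gives the pose at the moment of the call.
- bot.finish_job(): hands the job in, once; it reports no verdict.
The state is a dict: "time": time; "q": joint angles; "joint_vel": joint speeds; "joint_torque": joint torques, N m; "tool_pos": TCP position; "tcp_rot": TCP orientation; "wrist_force": force on the tool from outside, world axes, zero at the start; "torque": the same for the moment, N m; "width": opening from 0.0 (shut) to 1.0 (fully open).
Only numpy, scipy, OpenCV 4.12 (cv2) and the standard library are available. Lean on these libraries where they do the work, as an engineer would, in place of code of your own. Each camera call takes 0.05 s, during which the arm holds its last target.

## Working session

There is one attempt and no reset: what is moved stays moved. The work goes in short steps, Python scripts to look and compute and a shell command to move; the robot and the scene stay as the last step left them, time stands still between calls to the robot, and variables do not carry over. Pictures are saved under pics/ and viewed, and the job is handed in when it is done.

```bash
mkdir -p pics; ls; cat > h.py <<'E'
import numpy as np, cv2
from workcell import bot
def snap(n,f):
    m=bot.camera_model(n); im=bot.read_camera(n); cv2.imwrite('pics/'+f,im[:,:,::-1]); np.save('pics/'+f+'.npy',im)
    return im,m
def proj(m,P):
    P=np.atleast_2d(np.array(P,float)); R=cv2.Rodrigues(np.array(m['rvec'],float))[0]
    c=P@R.T+np.array(m['tvec']); s=c[:,:2]/c[:,2:]; r2=(s**2).sum(1,keepdims=True); s=s*(1+m['k1']*r2)
    K=np.array(m['intrinsics']); return np.c_[s[:,0]*K[0,0]+K[0,2], s[:,1]*K[1,1]+K[1,2]]
def ray(m,px):
    K=np.array(m['intrinsics']); d=np.array([m['k1'],0,0,0,0.])
    s=cv2.undistortPoints(np.array([[px]],float),K,d)[0,0]
    R=cv2.Rodrigues(np.array(m['rvec'],float))[0]
    return -R.T@np.array(m['tvec']), R.T@np.array([s[0],s[1],1])
def atz(m,px,z):
    o,d=ray(m,px); return o+d*(z-o[2])/d[2]
def tool():
    s=bot.read_state(); return s,np.array(s['tool_pos']),cv2.Rodrigues(np.array(s['tcp_rot'],float))[0]
E
python3 - <<'E'
from h import *
for n in ('scene','top','wrist'):
    im,m=snap(n,n+'1.png'); print(n,{k:np.round(np.array(v),3).tolist() for k,v in m.items()})
s,p,R=tool();print(s);print(R.round(3))
E
```

```text
pics
scene {'intrinsics': [[517.37, 0.0, 280.219], [0.0, 517.37, 202.876], [0.0, 0.0, 1.0]], 'k1': -0.202, 'rvec': [1.945, 1.422, -0.627], 'tvec': [-0.211, -0.274, 2.0]}
top {'intrinsics': [[506.729, 0.0, 285.394], [0.0, 506.729, 213.159], [0.0, 0.0, 1.0]], 'k1': -0.015, 'rvec': [2.166, -2.102, 0.203], 'tvec': [0.021, 0.578, 1.527]}
wrist {'intrinsics': [[291.765, 0.0, 278.912], [0.0, 291.765, 214.795], [0.0, 0.0, 1.0]], 'k1': -0.054, 'rvec': [-2.303, 1.717, 0.281], 'tvec': [-0.674, -0.04, 0.382]}
{'time': 0.15, 'q': array([-1.31689663e+00,  2.64597153e-01,  1.60507084e+00,  1.91769429e-05,
        1.27369674e+00, -3.68747879e-02]), 'joint_vel': array([-0.00035949, -0.00237491, -0.00423358, -0.00056337,  0.00036884,
        0.00087162]), 'joint_torque': array([-2.23046345e-04, -5.15908027e+01, -3.67961025e+01, -5.75540298e-05,
        8.14820174e-03, -1.78936222e-05]), 'tool_pos': array([ 0.19340673, -0.64614977,  0.25523081]), 'tcp_rot': array([-3.10670470e+00, -4.54875862e-01,  2.72680380e-04]), 'wrist_force': array([ 0.65396004, -0.27873445, -0.55383673]), 'torque': array([ 0.01196626, -0.05623188, -0.0615152 ]), 'width': 0.9986134958055172}
[[ 0.958  0.287 -0.   ]
 [ 0.287 -0.958  0.002]
 [ 0.    -0.002 -1.   ]]
```

View pics/top1.png

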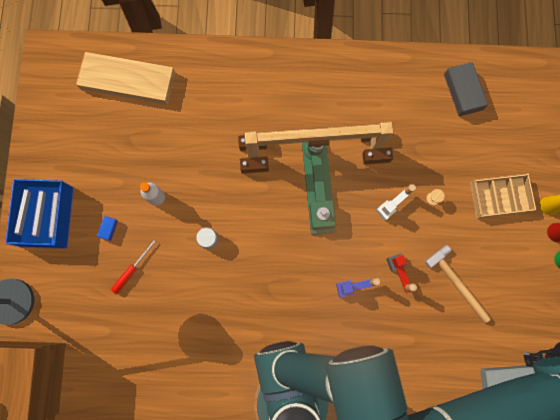

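View pics/scene1.png

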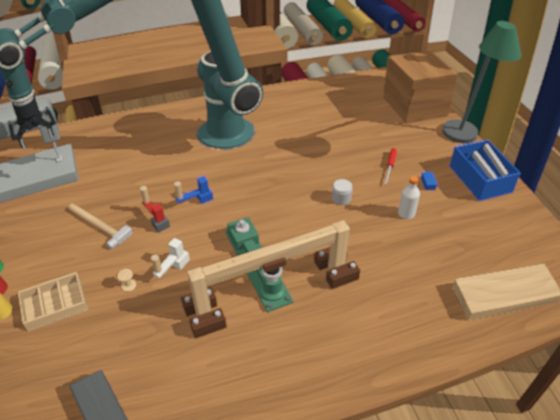

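```bash
python3 - <<'E'
import cv2
im=cv2.imread('pics/top1.png'); cv2.imwrite('pics/topz.png',cv2.resize(im[130:330,230:450],None,fx=3,fy=3,interpolation=cv2.INTER_CUBIC)[:600])
E
```

```text
(no output)
```

View pics/topz.png

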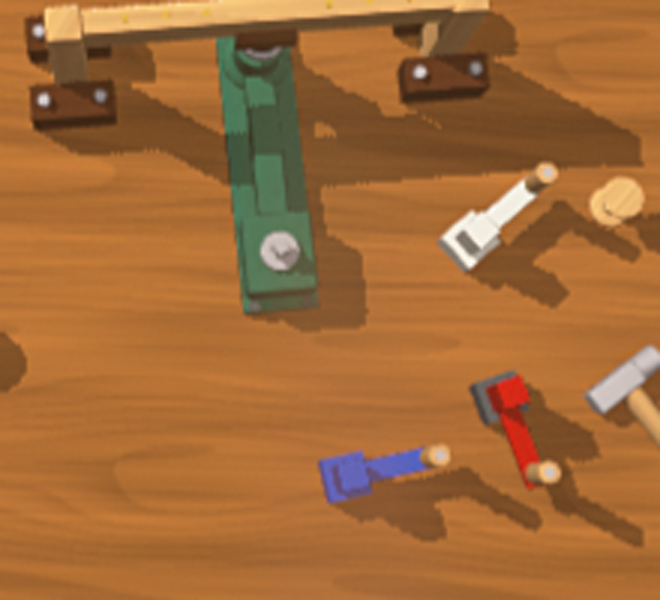

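The top view shows the red crank with its neck at about (400,260) and its grip at (412,287). The drive is at about (324,213). The blue and white crank lookalikes stand nearby.

```bash
python3 - <<'E'
from h import *
m=bot.camera_model('top')
for n,px,z in (('neck',(399.7,260),.084),('grip',(412.3,286.7),.104),('drive',(324.3,213.3),.082),('blueneck',(347,288),.084),('bluegrip',(375.5,282),.104),('pad',(317.5,147.5),.123),('tin',(206,238),.06)):
    print(n,atz(m,px,z).round(4))
s,p,R=tool()
w=bot.camera_model('wrist'); Rw=cv2.Rodrigues(np.array(w['rvec']))[0]; c=-Rw.T@w['tvec']
print('cam in tool',R.T@(c-p), (R.T@Rw.T).round(3))
E
```

```text
neck [ 0.439  -0.3096  0.084 ]
grip [ 0.3595 -0.3413  0.104 ]
drive [ 0.575  -0.0802  0.082 ]
blueneck [ 0.3509 -0.1512  0.084 ]
bluegrip [ 0.3702 -0.2325  0.104 ]
pad [ 0.7704 -0.0528  0.123 ]
tin [0.4907 0.2793 0.06  ]
cam in tool [ 0.08179676  0.00031109 -0.11794341] [[-0.001 -0.949 -0.315]
 [ 1.    -0.001 -0.001]
 [ 0.    -0.315  0.949]]
```

View pics/wrist1.png

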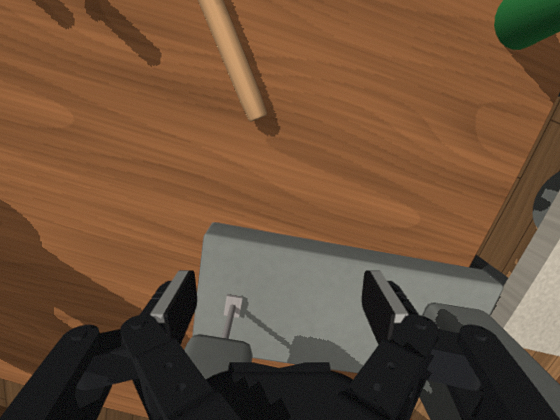

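```bash
python3 -m jog '[[[0,4,-3,0,0,0,-0.02],[0,9,-7,0,0,0,-0.04],[0,14,-10.6,0,0,0,-0.06],[0,19,-14.4,0,0,0,-0.08],[0,24,-18.2,0,0,0,-0.087],[0,29,-22,0,0,0,-0.087],[0,32,-24.3,0,0,0,-0.087],[0,33.2,-25.1,0,0,0,-0.087],[0,33.2,-25.1,0,0,0,-0.087]]]'; python3 - <<'E'
from h import *
im,m=snap('wrist','w2.png'); np.save('pics/w2m.npy',m,allow_pickle=True)
s,p,R=tool();print(s['time'],p,R.round(3),s['q'].round(3),s['wrist_force'])
E
```

```text
time: 1.27
tool_pos: [0.4398, -0.3108, 0.2561]
tcp_rot: [3.085, 0.593, -0.001]
wrist_force: [0.2, -0.8, -0.6]
width: 0.997
1.325 [ 0.43929764 -0.31151765  0.25610073] [[ 0.929  0.369 -0.001]
 [ 0.369 -0.929 -0.   ]
 [-0.001  0.    -1.   ]] [-6.630e-01  6.000e-03  1.895e+00 -1.000e-03  1.241e+00  5.300e-01] [ 0.27538831  0.14286232 -0.2476884 ]
```

View pics/w2.png

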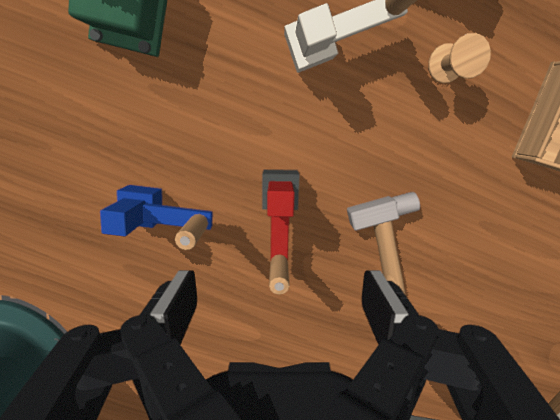

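```bash
python3 - <<'E'
import cv2
im=cv2.imread('pics/w2.png'); cv2.imwrite('pics/w2z.png',cv2.resize(im[160:300,230:350],None,fx=5,fy=5,interpolation=cv2.INTER_CUBIC)[:600])
cv2.imwrite('pics/w2z.png',cv2.resize(im[160:300,230:350],None,fx=4.2,fy=4.2,interpolation=cv2.INTER_CUBIC))
E
```

```text
(no output)
```

View pics/w2z.png

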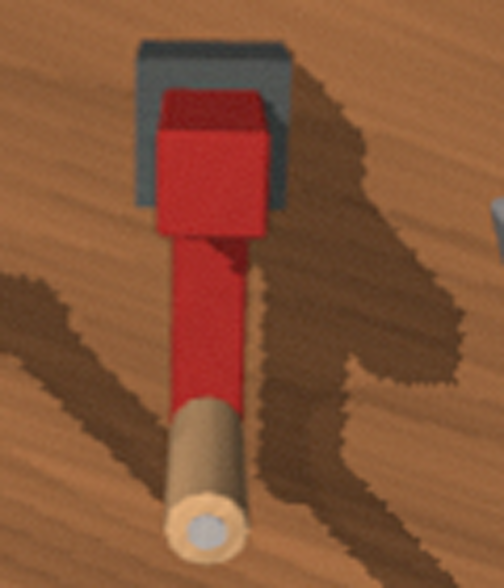

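```bash
cat > fitc.py <<'E'
from h import *
from scipy.optimize import least_squares
def fit(m,obs,x0):
    L=np.array([o[0] for o in obs],float); U=np.array([o[1] for o in obs],float)
    def W(v):
        c,s=np.cos(v[2]),np.sin(v[2]); return np.c_[v[0]+c*L[:,0]-s*L[:,1], v[1]+s*L[:,0]+c*L[:,1], L[:,2]]
    r=least_squares(lambda v:(proj(m,W(v))-U).ravel(),x0,loss='soft_l1')
    return r.x,(proj(m,W(r.x))-U)
E
python3 - <<'E'
from fitc import *
m=np.load('pics/w2m.npy',allow_pickle=True).item()
z=lambda a,b:(230+a/4.2-.4,160+b/4.2-.4)
# crank x points down the image; y: x at -158 -> image right?
for sg in (1,-1):
  obs=[((-.014,-.014*sg,.084),z(160,130)),((-.014,.014*sg,.084),z(268,128)),((.014,.014*sg,.084),z(266,236)),((.014,-.014*sg,.084),z(158,236)),((.085,0,.104),z(207,530)),
  ((-.022,-.022*sg,.032),z(138,58)),((-.022,.022*sg,.032),z(291,58))]
  x,r=fit(m,obs,[.439,-.31,-2.76]); print(x,np.degrees(x[2])); print(r.round(1).tolist())
E
```

```text
[ 0.4382761  -0.31316812 -2.77860687] -159.20244656237992
[[-0.8, -0.5], [0.9, 0.3], [0.5, 0.6], [-0.4, 0.3], [0.2, -0.4], [-0.6, -0.4], [0.2, 0.1]]
[ 0.4378721  -0.31219527 -2.76887491] -158.6448460672601
[[25.4, -0.2], [-27.7, 0.1], [-27.0, 0.4], [25.4, 0.5], [0.0, -0.3], [35.6, -0.0], [-38.1, -0.3]]
```

```bash
python3 -m jog '[[[0,-0.1,0.1,4,0,0,0.015],[0,-0.16,0.12,9,0,0,0.015],[0,-0.16,0.12,14,0,0,0.015],[0,-0.16,0.12,17,0,0,0.015],[0,-0.16,0.12,18.2,0,0,0.015],[0,-0.16,0.12,18.2,0,0,0.015],[1,-0.16,0.12,18.2,0,0,0.015],[1,-0.16,0.12,18.2,0,0,0.015],[1,-0.16,0.12,18.2,0,0,0.015],[1,-0.16,0.12,18.2,0,0,0.015],[1,-0.16,0.12,18.2,0,0,0.015],[1,-0.16,0.12,18.2,0,0,0.015]]]' 60; python3 -c "
from h import *
s,p,R=tool();print(s['time'],p,s['wrist_force'],s['torque'],s['width'],bot.tips_ahead, R.round(3))"
```

```text
time: 2.82
tool_pos: [0.4392, -0.3129, 0.0754]
tcp_rot: [3.089, 0.567, 0.001]
wrist_force: [-0.3, 1.7, 6.1]
width: 0.321
2.825 [ 0.43917578 -0.31290237  0.07538396] [-0.32817047  1.70847024  6.08497214] [ 0.17488914  0.16187046 -0.03084901] 0.3208089450931192 0.025 [[ 0.935  0.355  0.001]
 [ 0.355 -0.935 -0.001]
 [ 0.001  0.001 -1.   ]]
```

```bash
python3 -m jog '[[[1,0,0,-3,0,0,0],[1,0,0,-7,0,0,0],[1,1,-1.5,-11,0,0,0.03],[1,4,-6,-12,0,0,0.1],[1,7,-11,-12,0,0,0.17],[1,10,-16,-12,0,0,0.24],[1,12,-18.8,-12,0,0,0.24],[1,12.2,-19.2,-12,0,0,0.24],[1,12.2,-19.2,-12,0,0,0.24],[1,12.2,-19.2,-12,0,0,0.24]]]'; python3 - <<'E'
from h import *
im,m=snap('wrist','w3.png'); np.save('pics/w3m.npy',m,allow_pickle=True)
s,p,R=tool();print(s['time'],p,R.round(3),s['q'].round(3),s['wrist_force'],s['torque'],s['width'])
cv2.imwrite('pics/w3z.png',cv2.resize(im[0:270,140:420,::-1],None,fx=2.2,fy=2.2,interpolation=cv2.INTER_CUBIC))
E
```

```text
time: 4.08
tool_pos: [0.4839, -0.0907, 0.1937]
tcp_rot: [3.136, 0.191, -0.002]
wrist_force: [-0.2, 0.1, -6.7]
width: 0.32
4.125 [ 0.48409062 -0.09083339  0.19387137] [[ 0.993  0.121 -0.001]
 [ 0.121 -0.993 -0.   ]
 [-0.001  0.    -1.   ]] [-0.236 -0.034  2.054 -0.     1.123  1.214] [-0.47811007  0.45517264 -5.70574496] [ 0.02598872 -0.10061188  0.04245109] 0.32075445951362624
```

View pics/w3.png

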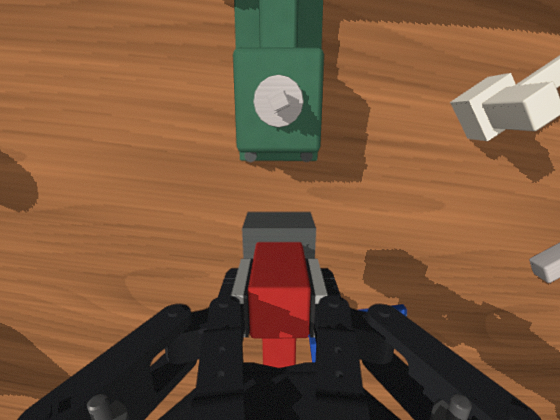

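```bash
python3 - <<'E'
from h import *
im=np.load('pics/w3.png.npy')[60:145,225:330,::-1].astype(float)
im=np.clip((im-90)*1.5,0,255).astype(np.uint8)
z=cv2.resize(im,None,fx=7,fy=7,interpolation=cv2.INTER_CUBIC); cv2.imwrite('pics/w3d.png',z)
E
```

```text
(no output)
```

View pics/w3d.png

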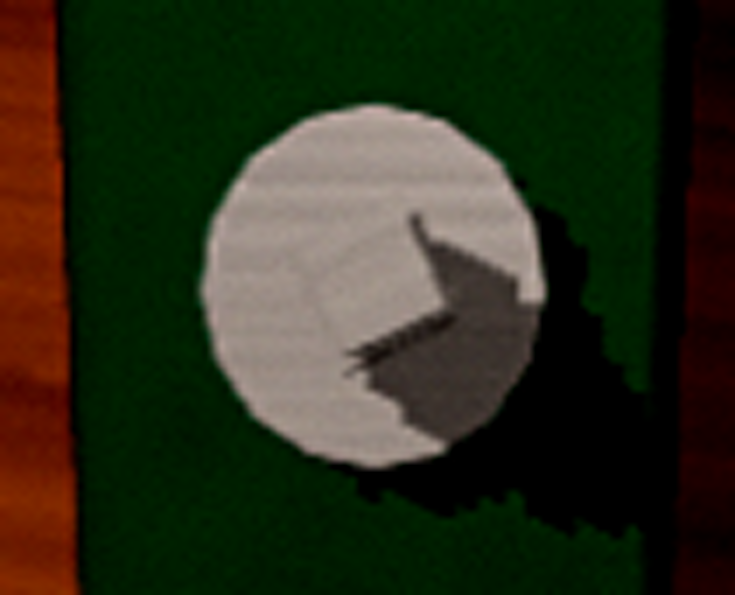

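```bash
python3 - <<'E'
from h import *
im=np.load('pics/w3.png.npy')[72:130,250:306,::-1].astype(float).mean(2)
print(im.max(),np.percentile(im,[10,50,90]))
im=cv2.bilateralFilter(im.astype(np.float32),5,6,2)
im=np.clip((im-185)*6,0,255).astype(np.uint8) if np.percentile(im,50)>180 else np.clip((im-np.percentile(im,50)+20)*6,0,255).astype(np.uint8)
z=cv2.resize(im,None,fx=10,fy=10,interpolation=cv2.INTER_CUBIC); cv2.imwrite('pics/w3e.png',z)
E
```

```text
205.66666666666666 [ 72.9        128.33333333 191.33333333]
```

View pics/w3e.png

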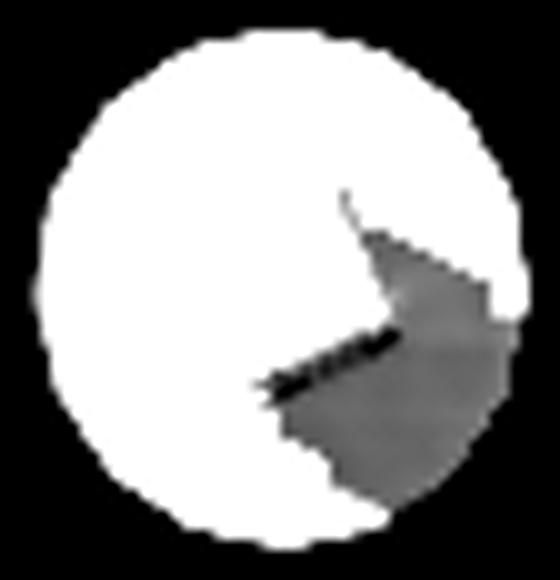

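```bash
python3 - <<'E'
from h import *
im=np.load('pics/w3.png.npy')[72:130,250:306,::-1].astype(float).mean(2)
im=cv2.bilateralFilter(im.astype(np.float32),5,8,1.5)
im=np.clip((im-170)*7,0,255).astype(np.uint8)
z=cv2.resize(im,None,fx=10,fy=10,interpolation=cv2.INTER_CUBIC); cv2.imwrite('pics/w3e.png',z)
m=np.load('pics/w3m.npy',allow_pickle=True).item()
print(atz(m,(250+28.3-.5+0,72+28.7-.5),.062))
E
```

```text
[ 0.57889753 -0.07827202  0.062     ]
```

View pics/w3e.png

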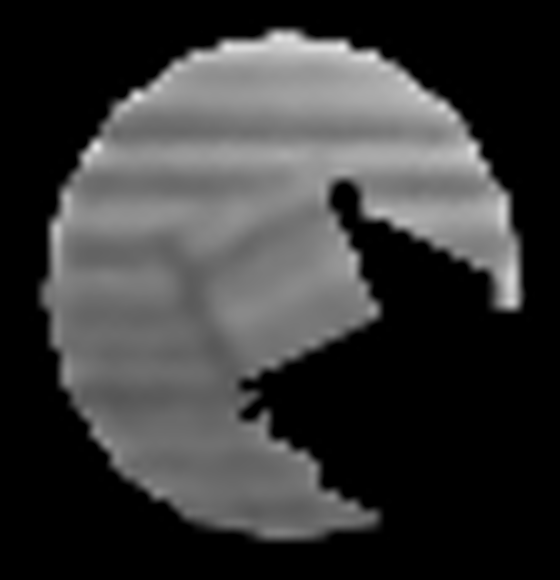

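```bash
python3 -m jog '[[[1,0.4,1.1,0,0,0,-0.13],[1,0.8,2.2,0,0,0,-0.26],[1,1.2,3.4,1,0,0,-0.4],[1,1.2,3.4,4,0,0,-0.4],[1,1.2,3.4,7,0,0,-0.4],[1,1.2,3.4,8,0,0,-0.4],[1,1.2,3.4,8,0,0,-0.4],[1,1.2,3.4,8,0,0,-0.4]]]'; python3 - <<'E'
from h import *
im,m=snap('wrist','w4.png'); np.save('pics/w4m.npy',m,allow_pickle=True)
s,p,R=tool();print(s['time'],p,R.round(3),s['q'].round(3),s['wrist_force'],s['torque'],s['width'])
g=im[20:160,200:360,::-1].astype(float)
g=np.clip((g-40)*1.4,0,255).astype(np.uint8)
cv2.imwrite('pics/w4z.png',cv2.resize(g,None,fx=4.2,fy=4.2,interpolation=cv2.INTER_CUBIC))
E
```

```text
time: 5.12
tool_pos: [0.5018, -0.1228, 0.1157]
tcp_rot: [3.034, 0.811, 0.004]
wrist_force: [-0.5, -0.4, -6.4]
width: 0.317
5.175 [ 0.50190065 -0.12268883  0.11593044] [[ 0.866  0.499  0.003]
 [ 0.499 -0.867 -0.001]
 [ 0.002  0.002 -1.   ]] [-0.288  0.098  2.077 -0.     0.964  0.76 ] [ 0.52551606  0.0375994  -6.57742356] [ 0.03115864 -0.07749214  0.03358657] 0.3200105410923285
```

View pics/w4.png

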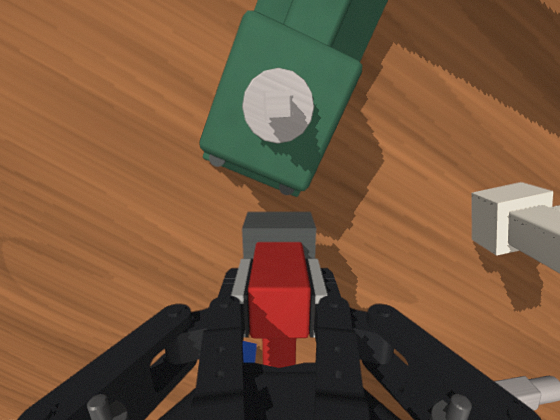

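View pics/w4z.png

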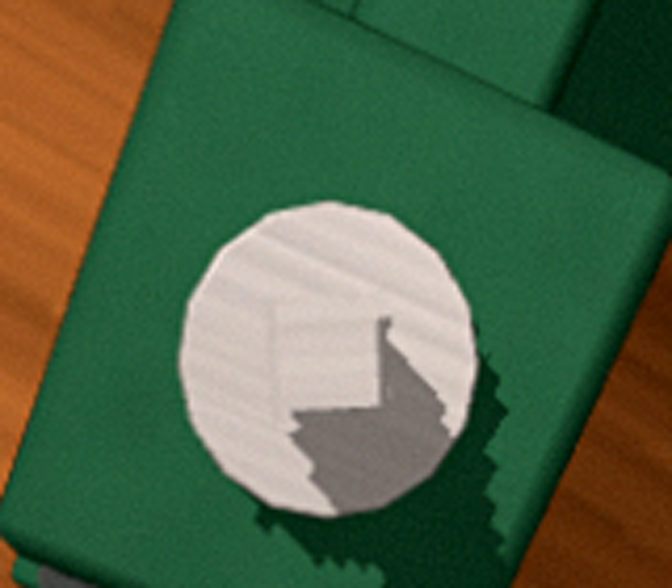

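```bash
python3 - <<'E'
from h import *
im=np.load('pics/w4.png.npy')
g=im[200:350,210:350,::-1]
cv2.imwrite('pics/w4n.png',cv2.resize(g,None,fx=4,fy=4,interpolation=cv2.INTER_CUBIC))
m=np.load('pics/w4m.npy',allow_pickle=True).item()
print('drive top',atz(m,(277.7,105.6),.084),'collar',atz(m,(200+328/4.2-.4,20+359/4.2-.4),.062))
# predicted crank projections
p=np.array([0.50190065,-0.12268883,0.11593044]);a=np.arctan2(.499,.866)+np.pi
o=p.copy();o[2]-=.0754
c,s=np.cos(a),np.sin(a)
for L in [(-.014,-.014,.084),(-.014,.014,.084),(.014,-.014,.084),(.014,.014,.084),(-.022,-.022,.032),(-.022,.022,.032),(-.022,-.022,0),(-.022,.022,0)]:
    w=o+[c*L[0]-s*L[1],s*L[0]+c*L[1],L[2]]; q=proj(m,w)[0]; print(L,q.round(1),((q-[210,200]+.4)*4).round())
E
```

```text
drive top [ 0.57776362 -0.07886281  0.084     ] collar [ 0.57877684 -0.0782253   0.062     ]
(-0.014, -0.014, 0.084) [245.6 284. ] [144. 337.]
(-0.014, 0.014, 0.084) [310.8 283.8] [405. 337.]
(0.014, -0.014, 0.084) [248.1 336.5] [154. 547.]
(0.014, 0.014, 0.084) [308.6 336.3] [396. 547.]
(-0.022, -0.022, 0.032) [240.9 224.7] [125. 100.]
(-0.022, 0.022, 0.032) [315.6 224.5] [424. 100.]
(-0.022, -0.022, 0) [246.5 208.7] [148.  37.]
(-0.022, 0.022, 0) [310.  208.6] [402.  36.]
```

View pics/w4n.png

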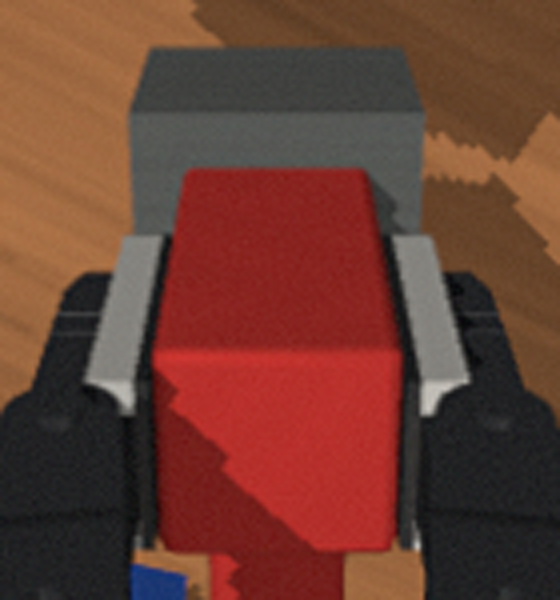

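```bash
python3 - <<'E'
from h import *
from scipy.optimize import least_squares
m=np.load('pics/w4m.npy',allow_pickle=True).item()
L=np.array([(-.014,-.014,.084),(-.014,.014,.084),(.014,-.014,.084),(.014,.014,.084),(-.022,-.022,.032),(-.022,.022,.032),(-.022,-.022,0),(-.022,.022,0)])
U=np.array([(155,350),(402,348),(160,550),(394,550),(132,112),(423,112),(150,48),(404,48)])/4.+[210-.4,200-.4]
def W(v,L=L):
    R=cv2.Rodrigues(np.array([0,0,v[3]]))[0]@cv2.Rodrigues(np.array([0,v[4],0]))[0]
    return L@R.T+v[:3]
r=least_squares(lambda v:(proj(m,W(v))-U).ravel(),[.502,-.1227,.04,-2.62,0])
print(r.x,np.degrees(r.x[3:])); print(r.fun.reshape(-1,2).round(1).tolist())
# fit drive: top square corners
D=np.array([(-1,-1),(1,-1),(1,1),(-1,1)])*.00575
q=np.array([(275,410),(382,405),(382,312),(275,312)])/4.2+[199.6,19.6]
P=np.array([atz(m,x,.084) for x in q]);print(P.round(4).tolist())
c=P.mean(0);print(c,np.degrees(np.arctan2(*(P[1]-P[0])[1::-1])),np.degrees(np.arctan2(*(P[2]-P[1])[1::-1])))
s,p,R=tool()
print('toolang',np.degrees(np.arctan2(R[1,0],R[0,0])))
for d in (c,np.array([.57878,-.07823,0])): print((R.T@np.r_[(d-r.x[:3])[:2],0]).round(4))
E
```

```text
[ 0.49935827 -0.12455111  0.03682852 -2.62226455  0.00703739] [-150.2446915     0.40321256]
[[-0.6, -0.3], [0.4, 0.2], [0.2, -0.0], [0.1, -0.0], [-0.1, 0.2], [-0.0, 0.2], [0.7, -0.2], [-0.7, -0.1]]
[[0.57, -0.0762, 0.084], [0.5767, -0.0867, 0.084], [0.5855, -0.0815, 0.084], [0.5794, -0.071, 0.084]]
[ 0.57789119 -0.07885194  0.084     ] -57.584939309501515 30.476819891212177
toolang 29.945412356647793
[ 0.0909 -0.0004  0.0002]
[ 0.0919 -0.0005  0.0002]
```

```bash
python3 -m jog '[[[1,0,0,-3,0,0,0],[1,0,0,-6,0,0,-0.015],[1,3,0,-6,0,0,-0.015],[1,6.5,0,-6,0,0,-0.015],[1,8.6,-0.04,-6,0,0,-0.015],[1,9.15,-0.04,-6,0,0,-0.015],[1,9.15,-0.04,-6,0,0,-0.015],[1,9.15,-0.04,-5,0,0,-0.015],[1,9.15,-0.04,-4.7,0,0,-0.015],[1,9.15,-0.04,-4.7,0,0,-0.015]]]'; python3 - <<'E'
from h import *
im,m=snap('wrist','w5.png')
s,p,R=tool();print(s['time'],p,R.round(3),s['wrist_force'],s['torque'],s['width'])
im,m=snap('scene','s5.png')
g=im[190:300,180:300,::-1]
cv2.imwrite('pics/s5z.png',cv2.resize(g,None,fx=5,fy=5,interpolation=cv2.INTER_CUBIC))
E
```

```text
time: 6.42
tool_pos: [0.5786, -0.0764, 0.1604]
tcp_rot: [-3.028, -0.834, 0.003]
wrist_force: [1.1, -0.4, -5.8]
width: 0.32
6.475 [ 0.57908758 -0.07638253  0.16083584] [[ 0.859  0.512 -0.001]
 [ 0.512 -0.859  0.   ]
 [-0.001 -0.001 -1.   ]] [ 0.54298497 -0.82482924 -6.10587089] [ 0.0704448  -0.09107513  0.0041903 ] 0.3178820720705116
```

View pics/s5z.png

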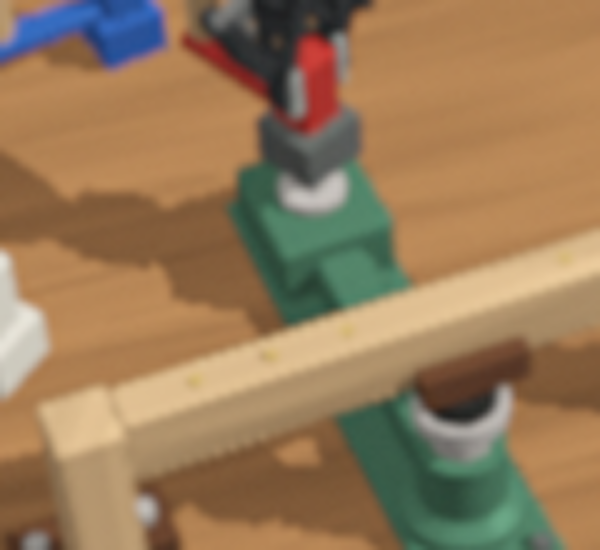

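View pics/w5.png

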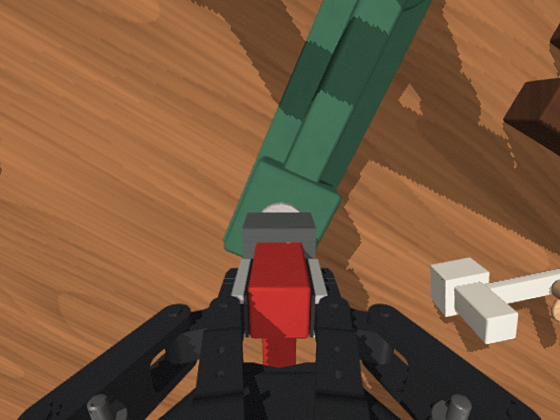

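Aligned over the drive, with the collar centred behind the block at (280,212). I'll lower it gently.

```bash
python3 -m jog '[[[1,0,0,0.2,0,0,0],[1,0,0,0.4,0,0,0],[1,0,0,0.5,0,0,0],[1,0,0,0.5,0,0,0]]]'; python3 - <<'E'
from h import *
s,p,R=tool();print(s['time'],p,s['wrist_force'],s['torque'],s['width'])
E
```

```text
time: 7.02
tool_pos: [0.5796, -0.0761, 0.1561]
tcp_rot: [-3.029, -0.835, 0.0]
wrist_force: [-0.8, 0.3, -5.9]
width: 0.319
7.025 [ 0.57956675 -0.07609698  0.15609853] [-0.76680625  0.33829237 -5.94837133] [ 0.03549364 -0.05495325  0.01397464] 0.31872518402550903
```

```bash
python3 -m jog '[[[1,0,0,0.15,0,0,0],[1,0,0,0.3,0,0,0],[1,0,0,0.4,0,0,0],[1,0,0,0.4,0,0,0]]]'; python3 - <<'E'
from h import *
s,p,R=tool();print(s['time'],p,s['wrist_force'],s['torque'],s['width'])
E
```

```text
time: 7.52
tool_pos: [0.5798, -0.0762, 0.1523]
tcp_rot: [3.028, 0.835, 0.0]
wrist_force: [1.1, 0.3, -6.4]
width: 0.321
7.525 [ 0.57976973 -0.07624395  0.15225416] [ 1.06703911  0.25353182 -6.35772276] [-0.16756874 -0.16123513  0.0102201 ] 0.3206676664958742
```

```bash
python3 -m jog '[[[1,0,0,0.15,0,0,0],[1,0,0,0.3,0,0,0],[1,0,0,0.4,0,0,0],[1,0,0,0.4,0,0,0]]]'; python3 - <<'E'
from h import *
s,p,R=tool();print(s['time'],p,s['wrist_force'],s['torque'],s['width'])
E
```

```text
time: 8.02
tool_pos: [0.5798, -0.0763, 0.1482]
tcp_rot: [3.028, 0.835, 0.0]
wrist_force: [0.1, -1.1, -6.6]
width: 0.319
8.025 [ 0.57975885 -0.07625861  0.14820729] [ 0.05505102 -1.1385598  -6.60584177] [-0.27717162 -0.28637749 -0.01507344] 0.319210046132427
```

```bash
python3 -m jog '[[[1,0,0,0.2,0,0,0],[1,0,0,0.4,0,0,0],[1,0,0,0.6,0,0,0],[1,0,0,0.6,0,0,0]]]'; python3 - <<'E'
from h import *
s,p,R=tool();print(s['time'],p,s['wrist_force'],s['torque'],R.T@s['torque'],R.T@s['wrist_force'])
E
```

```text
time: 8.52
tool_pos: [0.5797, -0.0763, 0.142]
tcp_rot: [3.028, 0.835, 0.0]
wrist_force: [2.0, -1.8, -6.4]
width: 0.32
8.525 [ 0.57972905 -0.07625647  0.14202901] [ 1.97274879 -1.81190548 -6.39077334] [-0.27789253 -0.36660035 -0.04150587] [-0.42646084  0.1724768   0.04154172] [0.76602196 2.56532697 6.39132467]
```

```bash
python3 -m jog '[[[1,0,0.03,0.2,0,0,0],[1,0,0.03,0.3,0,0,0],[1,0,0.03,0.4,0,0,0],[1,0,0.03,0.4,0,0,0]]]'; python3 - <<'E'
from h import *
s,p,R=tool();print(s['time'],p,s['wrist_force'],s['torque'],R.T@s['torque'],R.T@s['wrist_force'])
E
```

```text
time: 9.02
tool_pos: [0.5797, -0.0764, 0.1381]
tcp_rot: [-3.029, -0.835, 0.0]
wrist_force: [1.0, -1.2, -6.1]
width: 0.316
9.025 [ 0.57969934 -0.07637465  0.13808612] [ 1.04389434 -1.19785911 -6.1100359 ] [-0.20079256 -0.26786038  0.08380606] [-0.30967145  0.12717986 -0.08378051] [0.28397161 1.56474356 6.10966925]
```

```bash
python3 -m jog '[[[1,0,0.02,0.05,0,0,0],[1,0,0.02,0.08,0,0,0],[1,0,0.02,0.08,0,0,0]]]'; python3 - <<'E'
from h import *
s,p,R=tool();print(s['time'],p,s['wrist_force'],s['torque'],R.T@s['torque'],R.T@s['wrist_force'])
E
```

```text
time: 9.4
tool_pos: [0.5797, -0.0764, 0.1375]
tcp_rot: [-3.028, -0.834, 0.0]
wrist_force: [0.0, -0.2, -3.9]
width: 0.318
9.4 [ 0.57973515 -0.07641281  0.13754067] [ 0.02328854 -0.20180388 -3.93799504] [-3.31207398e-03  5.28355842e-05  1.33448845e-02] [-0.00281982 -0.00174819 -0.01334358] [-0.08269637  0.18712817  3.93792032]
```

```bash
python3 -m jog '[[[0.3,0,0,0,0,0,0],[0,0,0,0,0,0,0],[0,0,0,0,0,0,0],[0,0,0,-1,0,0,0],[0,0,0,-4,0,0,0],[0,0,0,-8,0,0,0],[0,0,0,-10,0,0,0],[0,0,0,-10,0,0,0]]]'; python3 - <<'E'
from h import *
im,m=snap('wrist','w6.png'); np.save('pics/w6m.npy',m,allow_pickle=True)
s,p,R=tool();print(s['time'],p,R.round(3),s['q'].round(3),s['wrist_force'],s['torque'],s['width'])
cv2.imwrite('pics/w6z.png',cv2.resize(im[150:330,210:350,::-1],None,fx=3.3,fy=3.3,interpolation=cv2.INTER_CUBIC))
im,m=snap('scene','s6.png')
cv2.imwrite('pics/s6z.png',cv2.resize(im[190:300,180:300,::-1],None,fx=5,fy=5,interpolation=cv2.INTER_CUBIC))
E
```

```text
time: 10.4
tool_pos: [0.5812, -0.0768, 0.2399]
tcp_rot: [3.027, 0.834, 0.007]
wrist_force: [0.6, 0.4, -0.1]
width: 1.001
10.45 [ 0.58011359 -0.07660538  0.23789675] [[ 0.859  0.512  0.001]
 [ 0.512 -0.859 -0.   ]
 [ 0.001  0.001 -1.   ]] [-0.174  0.107  1.823  0.     1.21   0.859] [0.00472427 0.06399105 0.35100488] [ 0.01748198 -0.04613273  0.00421044] 1.000703124307179
```

View pics/w6z.png

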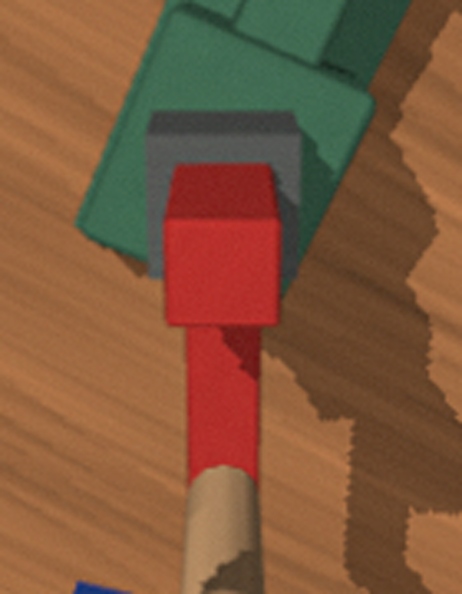

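View pics/s6z.png

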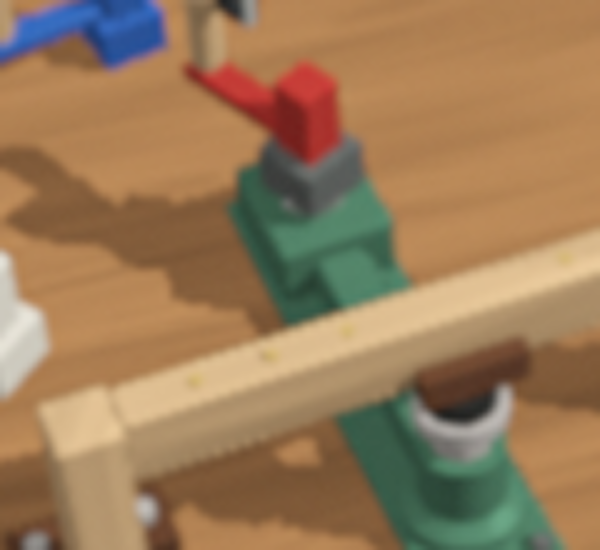

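```bash
python3 - <<'E'
from fitc import *
m=np.load('pics/w6m.npy',allow_pickle=True).item()
z=lambda a,b:(210+a/3.3-.4,150+b/3.3-.4)
for h in (.062,.065):
  obs=[((-.014,-.014,.084+h),z(165,218)),((-.014,.014,.084+h),z(278,218)),((.014,.014,.084+h),z(280,324)),((.014,-.014,.084+h),z(166,324)),
  ((-.022,-.022,.032+h),z(148,133)),((-.022,.022,.032+h),z(300,133)),((-.022,-.022,h),z(151,112)),((-.022,.022,h),z(297,112))]
  x,r=fit(m,obs,[.5785,-.0775,-2.6]); print(x,np.degrees(x[2]),'cost',(r**2).sum()); print(r.round(1).tolist())
s,p,R=tool()
print(p,np.degrees(np.arctan2(R[1,0],R[0,0])))
ax=np.array([.5785,-.0775]); a=x[2]
g=ax+.085*np.array([np.cos(a),np.sin(a)])
print('grip',g,'tool delta',R.T@np.r_[g-p[:2],0])
E
```

```text
[ 0.57827299 -0.07764136 -2.60672482] -149.3543307261776 cost 10.02184429891307
[[-0.7, -0.1], [1.6, -0.1], [0.3, 1.2], [-0.3, 1.2], [-0.9, -0.1], [0.5, -0.1], [0.7, -0.9], [-0.9, -0.9]]
[ 0.57904899 -0.07720407 -2.60691239] -149.36507740710948 cost 16.700978663284914
[[-1.0, 0.1], [1.9, 0.1], [0.5, 1.8], [-0.5, 1.8], [-1.1, -0.3], [0.8, -0.3], [0.5, -1.2], [-0.7, -1.1]]
[ 0.5793032  -0.07644453  0.23647171] 30.816414346087537
grip [ 0.50536331 -0.12081311] tool delta [-8.62300387e-02  2.25812973e-04  8.73591300e-05]
```

```bash
python3 -m jog '[[[0,-3,0,0,0,0,0],[0,-6.5,0,0,0,0,0],[0,-8.6,0.02,0,0,0,0],[0,-8.6,0.02,3,0,0,0],[0,-8.6,0.02,6.5,0,0,0],[0,-8.6,0.02,8.7,0,0,0],[0,-8.6,0.02,8.7,0,0,0],[0.5,-8.6,0.02,8.7,0,0,0],[1,-8.6,0.02,8.7,0,0,0],[1,-8.6,0.02,8.7,0,0,0],[1,-8.6,0.02,8.7,0,0,0],[1,-8.6,0.02,8.7,0,0,0]]]' 50; python3 - <<'E'
from h import *
s,p,R=tool();print(s['time'],p,s['wrist_force'],s['torque'],s['width'],s['width']*85,s['joint_torque'])
im,m=snap('wrist','w7.png')
s,p,R=tool();print(s['time'],p,s['wrist_force'],s['torque'],s['joint_torque'],R.T@s['wrist_force'])
E
```

```text
time: 12.0
tool_pos: [0.5065, -0.121, 0.1512]
tcp_rot: [3.028, 0.835, 0.001]
wrist_force: [-1.0, -0.9, 3.5]
width: 0.241
12.0 [ 0.50649859 -0.1209986   0.15122696] [-0.98860142 -0.86641915  3.53024587] [-0.02788971  0.16080207  0.03000432] 0.24060831263357613 20.451706573853972 [ 4.63315062e-01 -3.50092757e+01 -3.20053411e+01  2.12394660e-01
 -2.84902845e-01  8.84569636e-04]
12.05 [ 0.50646889 -0.12103959  0.15118348] [-1.29665976 -0.50489011  3.89939484] [-0.04723541  0.14873159  0.0578479 ] [ 5.52806407e-01 -3.47814381e+01 -3.18573618e+01  2.55498067e-01
 -3.20577370e-01  6.45216314e-04] [-1.3704753  -0.22724381 -3.90021517]
```

View pics/w7.png

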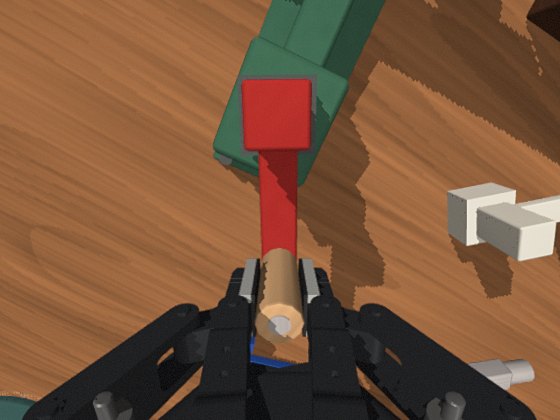

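```bash
python3 -m jog '[[[1,0.07,-1.11,-0.05,0,0,0],[1,0.29,-2.20,-0.05,0,0,0],[1,0.65,-3.25,-0.05,0,0,0],[1,1.14,-4.25,-0.05,0,0,0],[1,1.76,-5.17,-0.05,0,0,0],[1,2.49,-6.01,-0.05,0,0,0],[1,4.25,-7.36,-0.05,0,0,0],[1,6.3,-8.21,-0.05,0,0,0],[1,8.5,-8.5,-0.05,0,0,0]]]'
cat > rd.py <<'E'
from h import *
AX=np.array([.5783,-.0776])
def rd():
    s,p,R=tool(); d=p[:2]-AX; F=np.array(s['wrist_force']); r=np.hypot(*d); t=np.array([d[1],-d[0]])/r
    phi=np.degrees(np.radians(30.8)-np.arctan2(d[1],d[0]))%360
    print('t%.2f phi%.1f r%.4f z%.4f Ft%.2f Fr%.2f Fz%.2f Tz%.3f w%.3f'%(s['time'],phi,r,p[2],-F[:2]@t,F[:2]@d/r,F[2],s['torque'][2],s['width']),'jt',np.round(s['joint_torque'],2), 'v',np.round(s['joint_vel'][:3],2))
if __name__=='__main__': rd()
E
python3 rd.py; python3 -c "
from h import *
im,m=snap('wrist','w8.png')"; python3 rd.py
```

```text
time: 13.18
tool_pos: [0.5338, -0.0047, 0.1509]
tcp_rot: [3.026, 0.837, -0.008]
wrist_force: [-4.0, -9.1, 4.3]
width: 0.245
t13.18 phi269.4 r0.0854 z0.1509 Ft8.17 Fr-5.64 Fz4.32 Tz-0.008 w0.245 jt [  3.58 -37.23 -32.12   3.05  -1.28  -0.2 ] v [ 0.22  0.26 -0.28]
t13.22 phi271.4 r0.0852 z0.1512 Ft3.15 Fr-2.57 Fz2.77 Tz-0.014 w0.245 jt [ 1.260e+00 -3.882e+01 -2.960e+01  1.250e+00 -3.200e-01  1.000e-02] v [-0.02 -0.02  0.03]
```

View pics/w8.png

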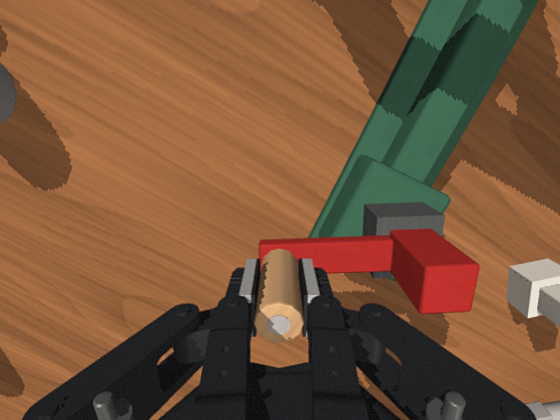

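```bash
python3 -m jog '[[[1,2.2,0.29,0,0,0,0],[1,4.25,1.14,0,0,0,0],[1,6.01,2.49,0,0,0,0],[1,7.36,4.25,0,0,0,0],[1,8.21,6.3,0,0,0,0],[1,8.5,8.5,0,0,0,0],[1,8.21,10.7,0,0,0,0],[1,7.36,12.75,0,0,0,0],[1,6.01,14.51,0,0,0,0],[1,4.25,15.86,0,0,0,0],[1,2.2,16.71,0,0,0,0],[1,0,17,0,0,0,0]]]'; python3 rd.py
```

```text
time: 14.72
tool_pos: [0.6254, -0.1488, 0.152]
tcp_rot: [-3.029, -0.834, -0.013]
wrist_force: [6.6, 4.4, -0.7]
width: 0.248
t14.72 phi87.3 r0.0854 z0.1520 Ft7.90 Fr-0.04 Fz-0.72 Tz-0.021 w0.248 jt [ -2.07 -47.85 -31.    -1.75   2.13   0.22] v [-0.22 -0.2   0.27]
```

```bash
python3 - <<'E'
import numpy as np
for a in range(0,360,15):
    f=lambda b:8.5*np.array([np.cos(np.radians(b))-np.cos(np.radians(a)),np.sin(np.radians(b))-np.sin(np.radians(a))])
    print(a,*['%.2f,%.2f'%tuple(f(a+k)) for k in (5,10,15)],sep='  ')
E
python3 -m jog '[[[1,-2.2,-0.29,0,0,0,0],[1,-4.25,-1.14,0,0,0,0],[1,-6.01,-2.49,0,0,0,0],[1,-6.5,-3.03,0,0,0,0],[1,-6.95,-3.62,0,0,0,0],[1,-7.36,-4.25,0,0,0,0]]]'; python3 rd.py
```

```text
0  -0.03,0.74  -0.13,1.48  -0.29,2.20
15  -0.22,0.71  -0.51,1.39  -0.85,2.05
30  -0.40,0.63  -0.85,1.21  -1.35,1.76
45  -0.55,0.50  -1.14,0.95  -1.76,1.35
60  -0.66,0.34  -1.34,0.63  -2.05,0.85
75  -0.72,0.16  -1.46,0.26  -2.20,0.29
90  -0.74,-0.03  -1.48,-0.13  -2.20,-0.29
105  -0.71,-0.22  -1.39,-0.51  -2.05,-0.85
120  -0.63,-0.40  -1.21,-0.85  -1.76,-1.35
135  -0.50,-0.55  -0.95,-1.14  -1.35,-1.76
150  -0.34,-0.66  -0.63,-1.34  -0.85,-2.05
165  -0.16,-0.72  -0.26,-1.46  -0.29,-2.20
180  0.03,-0.74  0.13,-1.48  0.29,-2.20
195  0.22,-0.71  0.51,-1.39  0.85,-2.05
210  0.40,-0.63  0.85,-1.21  1.35,-1.76
225  0.55,-0.50  1.14,-0.95  1.76,-1.35
240  0.66,-0.34  1.34,-0.63  2.05,-0.85
255  0.72,-0.16  1.46,-0.26  2.20,-0.29
270  0.74,0.03  1.48,0.13  2.20,0.29
285  0.71,0.22  1.39,0.51  2.05,0.85
300  0.63,0.40  1.21,0.85  1.76,1.35
315  0.50,0.55  0.95,1.14  1.35,1.76
330  0.34,0.66  0.63,1.34  0.85,2.05
345  0.16,0.72  0.26,1.46  0.29,2.20
time: 15.48
tool_pos: [0.5397, -0.1521, 0.1519]
tcp_rot: [3.025, 0.834, 0.008]
wrist_force: [6.2, -5.1, -1.0]
width: 0.243
t15.47 phi148.2 r0.0839 z0.1519 Ft7.88 Fr1.72 Fz-1.04 Tz-0.006 w0.243 jt [  1.44 -40.01 -29.59   0.86   2.57  -0.  ] v [ 0.02 -0.11  0.12]
```

```bash

python3 -m jog '[[[1,-0.34,-0.66,0,0,0,0],[1,-0.63,-1.34,0,0,0,0],[1,-0.85,-2.05,0,0,0,0]]]' >/dev/null; python3 rd.py
python3 -m jog '[[[1,-0.16,-0.72,0,0,0,0],[1,-0.26,-1.46,0,0,0,0],[1,-0.29,-2.2,0,0,0,0]]]' >/dev/null; python3 rd.py
python3 -m jog '[[[1,0.03,-0.74,0,0,0,0],[1,0.13,-1.48,0,0,0,0],[1,0.29,-2.2,0,0,0,0]]]' >/dev/null; python3 rd.py
python3 -m jog '[[[1,0.22,-0.71,0,0,0,0],[1,0.51,-1.39,0,0,0,0],[1,0.85,-2.05,0,0,0,0]]]' >/dev/null; python3 rd.py
```

```text
t15.85 phi163.5 r0.0837 z0.1518 Ft7.53 Fr0.99 Fz-0.68 Tz0.039 w0.244 jt [  2.09 -37.53 -29.76   1.36   2.23  -0.04] v [ 0.04 -0.1   0.11]
t16.23 phi178.9 r0.0836 z0.1516 Ft6.63 Fr0.79 Fz-0.57 Tz0.036 w0.243 jt [  2.42 -35.51 -30.04   1.69   1.84  -0.07] v [ 0.07 -0.08  0.09]
t16.60 phi194.2 r0.0836 z0.1515 Ft8.20 Fr0.16 Fz0.37 Tz0.026 w0.246 jt [  2.63 -34.02 -30.32   1.95   1.46  -0.09] v [ 0.1  -0.06  0.06]
t16.98 phi209.5 r0.0838 z0.1514 Ft7.12 Fr-0.58 Fz2.10 Tz-0.021 w0.244 jt [  2.84 -33.17 -30.61   2.19   1.07  -0.11] v [ 0.11 -0.03  0.03]
```

```bash
cat >> rd.py <<'E'
    import json
    s=bot.read_state(); open('log.jsonl','a').write(json.dumps({k:np.array(v).tolist() for k,v in s.items()})+'\n')
E
python3 - <<'E'
import numpy as np
for a in range(0,360,10):
    f=lambda b:8.5*np.array([np.cos(np.radians(b))-np.cos(np.radians(a)),np.sin(np.radians(b))-np.sin(np.radians(a))])
    print(a,*['%.2f,%.2f'%tuple(f(a+k)) for k in (5,10)],sep='  ')
E
python3 -m jog '[[[1,0.4,-0.63,0,0,0,0],[1,0.85,-1.21,0,0,0,0]]]' >/dev/null; python3 rd.py
```

```text
0  -0.03,0.74  -0.13,1.48
10  -0.16,0.72  -0.38,1.43
20  -0.28,0.69  -0.63,1.34
30  -0.40,0.63  -0.85,1.21
40  -0.50,0.55  -1.05,1.05
50  -0.59,0.45  -1.21,0.85
60  -0.66,0.34  -1.34,0.63
70  -0.71,0.22  -1.43,0.38
80  -0.74,0.10  -1.48,0.13
90  -0.74,-0.03  -1.48,-0.13
100  -0.72,-0.16  -1.43,-0.38
110  -0.69,-0.28  -1.34,-0.63
120  -0.63,-0.40  -1.21,-0.85
130  -0.55,-0.50  -1.05,-1.05
140  -0.45,-0.59  -0.85,-1.21
150  -0.34,-0.66  -0.63,-1.34
160  -0.22,-0.71  -0.38,-1.43
170  -0.10,-0.74  -0.13,-1.48
180  0.03,-0.74  0.13,-1.48
190  0.16,-0.72  0.38,-1.43
200  0.28,-0.69  0.63,-1.34
210  0.40,-0.63  0.85,-1.21
220  0.50,-0.55  1.05,-1.05
230  0.59,-0.45  1.21,-0.85
240  0.66,-0.34  1.34,-0.63
250  0.71,-0.22  1.43,-0.38
260  0.74,-0.10  1.48,-0.13
270  0.74,0.03  1.48,0.13
280  0.72,0.16  1.43,0.38
290  0.69,0.28  1.34,0.63
300  0.63,0.40  1.21,0.85
310  0.55,0.50  1.05,1.05
320  0.45,0.59  0.85,1.21
330  0.34,0.66  0.63,1.34
340  0.22,0.71  0.38,1.43
350  0.10,0.74  0.13,1.48  File "rd.py", line 8
    import json
IndentationError: unexpected indent
```

Now at φ=220, 400° wound.

```bash
cat > rd.py <<'E'
from h import *
import json
AX=np.array([.5783,-.0776])
s,p,R=tool(); d=p[:2]-AX; F=np.array(s['wrist_force']); r=np.hypot(*d); t=np.array([d[1],-d[0]])/r
phi=np.degrees(np.radians(30.8)-np.arctan2(d[1],d[0]))%360
print('t%.2f phi%.1f r%.4f z%.4f Ft%.2f Fr%.2f Fz%.2f w%.3f'%(s['time'],phi,r,p[2],-F[:2]@t,F[:2]@d/r,F[2],s['width']),'jt',np.round(s['joint_torque'],2))
open('log.jsonl','a').write(json.dumps({k:np.array(v).tolist() for k,v in s.items()})+'\n')
E
python3 rd.py
python3 -m jog '[[[1,0.5,-0.55,0,0,0,0],[1,1.05,-1.05,0,0,0,0]]]' >/dev/null; python3 rd.py
python3 -m jog '[[[1,0.59,-0.45,0,0,0,0],[1,1.21,-0.85,0,0,0,0]]]' >/dev/null; python3 rd.py
python3 -m jog '[[[1,0.66,-0.34,0,0,0,0],[1,1.34,-0.63,0,0,0,0]]]' >/dev/null; python3 rd.py
python3 -m jog '[[[1,0.71,-0.22,0,0,0,0],[1,1.43,-0.38,0,0,0,0]]]' >/dev/null; python3 rd.py
```

```text
t17.23 phi219.6 r0.0839 z0.1514 Ft7.30 Fr-1.76 Fz2.44 w0.242 jt [  3.05 -32.94 -30.83   2.37   0.71  -0.11]
t17.48 phi229.6 r0.0841 z0.1513 Ft7.14 Fr-1.73 Fz2.29 w0.246 jt [  3.23 -33.03 -31.08   2.51   0.35  -0.11]
t17.73 phi239.6 r0.0844 z0.1512 Ft8.12 Fr-1.94 Fz4.46 w0.245 jt [  3.43 -33.38 -31.37   2.63  -0.05  -0.1 ]
t17.98 phi249.5 r0.0846 z0.1511 Ft8.52 Fr-3.35 Fz3.83 w0.242 jt [  3.54 -33.94 -31.75   2.69  -0.54  -0.09]
t18.23 phi259.2 r0.0849 z0.1510 Ft8.21 Fr-2.44 Fz6.32 w0.243 jt [  3.36 -34.54 -32.24   2.57  -1.22  -0.08]
```

```bash

python3 -m jog '[[[1,0.74,-0.08,-0.02,0,0,0],[1,1.48,-0.1,-0.04,0,0,0]]]' >/dev/null; python3 rd.py
python3 -m jog '[[[1,0.74,0.05,-0.02,0,0,0],[1,1.48,0.16,-0.03,0,0,0]]]' >/dev/null; python3 rd.py
python3 -m jog '[[[1,0.72,0.16,0,0,0,0],[1,1.43,0.38,0,0,0,0]]]' >/dev/null; python3 rd.py
python3 -m jog '[[[1,0.69,0.28,0,0,0,0],[1,1.34,0.63,0,0,0,0]]]' >/dev/null; python3 rd.py
```

```text
t18.48 phi268.9 r0.0851 z0.1511 Ft7.68 Fr-1.65 Fz6.67 w0.242 jt [  2.82 -36.08 -33.38   2.17  -1.88  -0.06]
t18.73 phi278.6 r0.0854 z0.1510 Ft8.51 Fr-0.41 Fz6.52 w0.242 jt [  1.71 -37.28 -34.14   1.48  -2.55  -0.05]
t18.98 phi288.4 r0.0857 z0.1510 Ft8.53 Fr0.24 Fz7.88 w0.240 jt [  0.7  -38.46 -34.4    0.88  -2.91  -0.04]
t19.23 phi298.2 r0.0859 z0.1510 Ft8.09 Fr1.92 Fz8.38 w0.245 jt [-6.700e-01 -3.980e+01 -3.455e+01  5.000e-02 -3.100e+00 -2.000e-02]
```

```bash

python3 -m jog '[[[1,0.63,0.38,-0.06,0,0,0],[1,1.21,0.82,-0.1,0,0,0]]]' >/dev/null; python3 rd.py
python3 -m jog '[[[1,0.55,0.5,-0.02,0,0,0],[1,1.05,1.04,-0.03,0,0,0]]]' >/dev/null; python3 rd.py
python3 -m jog '[[[1,0.45,0.59,0,0,0,0],[1,0.85,1.21,0,0,0,0]]]' >/dev/null; python3 rd.py
```

```text
t19.48 phi307.6 r0.0860 z0.1513 Ft9.32 Fr0.48 Fz5.17 w0.241 jt [-1.060e+00 -4.322e+01 -3.603e+01 -3.300e-01 -2.940e+00 -1.000e-02]
t19.73 phi317.4 r0.0862 z0.1513 Ft8.08 Fr1.47 Fz4.54 w0.243 jt [ -2.29 -44.9  -35.96  -1.04  -2.72   0.  ]
t19.98 phi327.4 r0.0863 z0.1514 Ft7.84 Fr3.19 Fz3.24 w0.243 jt [-3.300e+00 -4.639e+01 -3.559e+01 -1.620e+00 -2.350e+00  2.000e-02]
```

```bash

python3 -m jog '[[[1,0.38,0.66,0,0,0,0],[1,0.68,1.34,0,0,0,0]]]' >/dev/null; python3 rd.py
python3 -m jog '[[[1,0.22,0.71,0,0,0,0],[1,0.4,1.43,0,0,0,0]]]' >/dev/null; python3 rd.py
python3 -m jog '[[[1,0.1,0.74,0,0,0,0],[1,0.15,1.48,0,0,0,0]]]' >/dev/null; python3 rd.py
```

```text
t20.23 phi337.4 r0.0865 z0.1514 Ft7.66 Fr1.88 Fz2.86 w0.243 jt [-3.530e+00 -4.797e+01 -3.558e+01 -1.780e+00 -2.110e+00  3.000e-02]
t20.48 phi347.4 r0.0866 z0.1515 Ft7.51 Fr0.92 Fz1.95 w0.245 jt [-3.990e+00 -4.936e+01 -3.534e+01 -2.050e+00 -1.710e+00  4.000e-02]
t20.73 phi357.3 r0.0866 z0.1516 Ft7.30 Fr2.26 Fz1.10 w0.246 jt [-4.280e+00 -5.050e+01 -3.508e+01 -2.230e+00 -1.330e+00  5.000e-02]
```

```bash

python3 -m jog '[[[1,-0.03,0.74,0,0,0,0],[1,-0.13,1.48,0,0,0,0]]]' >/dev/null; python3 rd.py
python3 -m jog '[[[1,-0.16,0.72,0,0,0,0],[1,-0.38,1.43,0,0,0,0]]]' >/dev/null; python3 rd.py
python3 -m jog '[[[1,-0.28,0.69,0,0,0,0],[1,-0.63,1.34,0,0,0,0]]]' >/dev/null; python3 rd.py
python3 -m jog '[[[1,-0.4,0.63,0,0,0,0],[1,-0.85,1.21,0,0,0,0]]]' >/dev/null; python3 rd.py
```

```text
t20.98 phi7.2 r0.0866 z0.1517 Ft6.63 Fr1.69 Fz1.68 w0.242 jt [ -4.58 -51.35 -34.6   -2.42  -0.8    0.06]
t21.23 phi17.1 r0.0865 z0.1519 Ft7.22 Fr1.99 Fz-0.04 w0.246 jt [ -4.71 -52.07 -34.25  -2.5   -0.34   0.07]
t21.48 phi27.0 r0.0863 z0.1520 Ft7.16 Fr2.25 Fz-0.07 w0.242 jt [ -4.77 -52.49 -33.74  -2.55   0.21   0.07]
t21.73 phi36.9 r0.0861 z0.1522 Ft7.42 Fr2.40 Fz-0.44 w0.248 jt [ -4.69 -52.79 -33.34  -2.51   0.72   0.08]
```

```bash

python3 -m jog '[[[1,-0.5,0.55,0.02,0,0,0],[1,-1.05,1.05,0.05,0,0,0]]]' >/dev/null; python3 rd.py
python3 -m jog '[[[1,-0.59,0.45,0.02,0,0,0],[1,-1.21,0.85,0.04,0,0,0]]]' >/dev/null; python3 rd.py
python3 -m jog '[[[1,-0.66,0.34,0,0,0,0],[1,-1.34,0.63,0,0,0,0]]]' >/dev/null; python3 rd.py
python3 -m jog '[[[1,-0.71,0.22,0,0,0,0],[1,-1.43,0.38,0,0,0,0]]]' >/dev/null; python3 rd.py
```

```text
t21.98 phi46.9 r0.0861 z0.1521 Ft7.88 Fr2.52 Fz-0.74 w0.242 jt [ -4.4  -51.99 -32.36  -2.38   1.09   0.08]
t22.23 phi56.8 r0.0860 z0.1521 Ft7.50 Fr2.79 Fz-0.95 w0.243 jt [ -4.05 -51.39 -31.78  -2.22   1.42   0.08]
t22.48 phi66.7 r0.0857 z0.1521 Ft7.11 Fr2.40 Fz-0.47 w0.251 jt [ -3.59 -51.18 -31.59  -1.99   1.83   0.08]
t22.73 phi76.7 r0.0854 z0.1522 Ft8.29 Fr2.20 Fz-2.69 w0.247 jt [ -3.   -50.57 -31.18  -1.69   2.28   0.07]
```

Wound 620°, φ=80.

```bash

python3 -m jog '[[[1,-0.74,0.1,0.02,0,0,0],[1,-1.48,0.13,0.04,0,0,0]]]' >/dev/null; python3 rd.py
python3 -m jog '[[[1,-0.74,-0.03,0,0,0,0],[1,-1.48,-0.13,0,0,0,0]]]' >/dev/null; python3 rd.py
python3 -m jog '[[[1,-0.72,-0.16,0,0,0,0],[1,-1.43,-0.38,0,0,0,0]]]' >/dev/null; python3 rd.py
python3 -m jog '[[[1,-0.69,-0.28,0,0,0,0],[1,-1.34,-0.63,0,0,0,0]]]' >/dev/null; python3 rd.py
```

```text
t22.98 phi86.7 r0.0852 z0.1522 Ft8.21 Fr3.45 Fz-0.58 w0.243 jt [ -2.4  -49.06 -30.35  -1.4    2.56   0.07]
t23.23 phi96.7 r0.0849 z0.1522 Ft7.78 Fr1.78 Fz-1.37 w0.244 jt [ -1.71 -48.23 -30.2   -1.02   2.88   0.06]
t23.48 phi106.8 r0.0847 z0.1523 Ft7.77 Fr2.50 Fz-2.78 w0.244 jt [ -1.01 -47.09 -30.    -0.63   3.1    0.06]
t23.73 phi116.8 r0.0843 z0.1523 Ft8.87 Fr1.70 Fz-3.30 w0.242 jt [-1.400e-01 -4.569e+01 -2.969e+01 -1.100e-01  3.310e+00  4.000e-02]
```

```bash
cat > an.py <<'E'
import json,numpy as np
from scipy.optimize import least_squares
D=[json.loads(l) for l in open('log.jsonl')]
q=np.array([d['q'] for d in D]);P=np.array([d['tool_pos'] for d in D]);T=np.array([d['joint_torque'] for d in D]);F=np.array([d['wrist_force'] for d in D]);V=np.array([d['joint_vel'] for d in D])
r=np.hypot(P[:,0],P[:,1]); th=np.arctan2(P[:,1],P[:,0])
# local FK from sagged data: r,z linear/quadratic in q2,q3 with geometric form
def fk(v,a,b): return np.c_[v[0]+v[1]*np.sin(a+v[2])+v[3]*np.sin(a+b+v[4]), v[5]+v[1]*np.cos(a+v[2])+v[3]*np.cos(a+b+v[4])]
s=least_squares(lambda v:((fk(v,q[:,1],q[:,2])-np.c_[r,P[:,2]])*1e3).ravel(),[0,.45,0,.45,0,0.2]); v=s.x
e=1e-5
d2=(fk(v,q[:,1]+e,q[:,2])-fk(v,q[:,1]-e,q[:,2]))/(2*e); d3=(fk(v,q[:,1],q[:,2]+e)-fk(v,q[:,1],q[:,2]-e))/(2*e)
# dq for dr=1,dz=0
dq=np.array([np.linalg.solve(np.c_[a,b],[1,0]) for a,b in zip(d2,d3)])
w=T[:,1]*dq[:,0]+T[:,2]*dq[:,1]-T[:,4]*(dq.sum(1))
Ftan=-(T[:,0]-0*T[:,5])/r; 
er=np.c_[np.cos(th),np.sin(th)]; et=np.c_[-np.sin(th),np.cos(th)]
sFr=(F[:,:2]*er).sum(1); sFt=(F[:,:2]*et).sum(1)
A=np.c_[np.ones(len(r)),r-.57,(r-.57)**2]
best=None
for sg in (1,-1):
    c,res,_,_=np.linalg.lstsq(A,w*sg-sFr,rcond=None)
    rr=w*sg-sFr-A@c
    if best is None or rr.std()<best[0]: best=(rr.std(),sg,c)
print('FK rms mm',np.sqrt((s.fun**2).mean()),'rad resid',best[0],'sign',best[1]); 
jFr=w*best[1]-A@best[2]
for sg in (1,-1):
    print('tan sign',sg,(sg*T[:,0]/r-sFt).std(),(sg*T[:,0]/r-sFt).mean())
sg=-1 if (-T[:,0]/r-sFt).std()<(T[:,0]/r-sFt).std() else 1
jFt=sg*T[:,0]/r
AX=np.array([.5783,-.0776]);d=P[:,:2]-AX;d/=np.hypot(*d.T)[:,None];t=np.c_[d[:,1],-d[:,0]]
Fj=er*jFr[:,None]+et*jFt[:,None]
ph=np.degrees(np.radians(30.8)-np.arctan2(d[:,1],d[:,0]))%360
for i in range(len(r)): print('%.2f %.0f sens %.2f jt %.2f'%(D[i]['time'],ph[i],-F[i,:2]@t[i],-Fj[i]@t[i]))
E
python3 an.py
```

```text
FK rms mm 1.1276335905253971 rad resid 1.139675957601284 sign -1
tan sign 1 10.657829078658956 -3.499754553873044
tan sign -1 0.764191992603691 0.006201584183056636
17.23 220 sens 7.30 jt 6.09
17.48 230 sens 7.14 jt 6.35
17.73 240 sens 8.12 jt 6.64
17.98 249 sens 8.52 jt 6.94
18.23 259 sens 8.21 jt 7.31
18.48 269 sens 7.68 jt 7.48
18.73 279 sens 8.51 jt 7.72
18.98 288 sens 8.53 jt 7.85
19.23 298 sens 8.09 jt 7.91
19.48 308 sens 9.32 jt 7.45
19.73 317 sens 8.08 jt 7.22
19.98 327 sens 7.84 jt 6.98
20.23 337 sens 7.66 jt 6.72
20.48 347 sens 7.51 jt 6.51
20.73 357 sens 7.30 jt 6.41
20.98 7 sens 6.63 jt 6.42
21.23 17 sens 7.22 jt 6.52
21.48 27 sens 7.16 jt 6.73
21.73 37 sens 7.42 jt 6.94
21.98 47 sens 7.88 jt 6.99
22.23 57 sens 7.50 jt 6.98
22.48 67 sens 7.11 jt 6.87
22.73 77 sens 8.29 jt 6.72
22.98 87 sens 8.21 jt 6.51
23.23 97 sens 7.78 jt 6.27
23.48 107 sens 7.77 jt 6.10
23.73 117 sens 8.87 jt 6.05
```

```bash

python3 -m jog '[[[1,-0.63,-0.4,0.03,0,0,0]]]' >/dev/null; python3 rd.py
python3 -m jog '[[[1,-0.58,-0.45,0.03,0,0,0]]]' >/dev/null; python3 rd.py
python3 -m jog '[[[1,-0.55,-0.5,0,0,0,0]]]' >/dev/null; python3 rd.py
python3 -m jog '[[[1,-0.5,-0.55,0,0,0,0]]]' >/dev/null; python3 rd.py
```

```text
t23.85 phi121.8 r0.0843 z0.1522 Ft8.35 Fr3.04 Fz-3.21 w0.247 jt [ 3.200e-01 -4.438e+01 -2.908e+01  1.000e-01  3.350e+00  4.000e-02]
t23.98 phi126.7 r0.0842 z0.1522 Ft9.79 Fr2.37 Fz-0.88 w0.242 jt [ 8.200e-01 -4.323e+01 -2.859e+01  3.800e-01  3.410e+00  3.000e-02]
t24.10 phi131.7 r0.0840 z0.1522 Ft9.02 Fr3.89 Fz-1.94 w0.246 jt [ 1.160e+00 -4.274e+01 -2.884e+01  6.100e-01  3.400e+00  3.000e-02]
t24.23 phi136.8 r0.0839 z0.1522 Ft8.98 Fr2.16 Fz-2.31 w0.242 jt [ 1.700e+00 -4.190e+01 -2.875e+01  9.400e-01  3.400e+00  2.000e-02]
```

```bash
python3 - <<'E'
import numpy as np
ph=np.array([-23,-13,-3,7,17,27,37,47,57,67,77,87,97,107,117,122,127,132,137.]);f=np.array([7.66,7.51,7.30,6.63,7.22,7.16,7.42,7.88,7.50,7.11,8.29,8.21,7.78,7.77,8.87,8.35,9.79,9.02,8.98])
k=2.7/90**2
for s0 in (0,4,9):
  b=[]
  for c in np.arange(20,130,5.):
    e=k*np.clip(ph-c,0,None)**2; y=f[s0:]-e[s0:]; b.append((c,y.mean().round(2),(y-y.mean()).std()**2*len(y)/.35**2))
  m=min(x[2] for x in b); print([(c,bb,round(x-m,1)) for c,bb,x in b if x-m<6])
E
```

```text
[(np.float64(50.0), np.float64(7.26), np.float64(4.9)), (np.float64(55.0), np.float64(7.35), np.float64(0.8)), (np.float64(60.0), np.float64(7.44), np.float64(0.0)), (np.float64(65.0), np.float64(7.52), np.float64(1.9)), (np.float64(70.0), np.float64(7.59), np.float64(5.8))]
[(np.float64(50.0), np.float64(7.25), np.float64(6.0)), (np.float64(55.0), np.float64(7.37), np.float64(1.7)), (np.float64(60.0), np.float64(7.48), np.float64(0.0)), (np.float64(65.0), np.float64(7.58), np.float64(0.6)), (np.float64(70.0), np.float64(7.67), np.float64(2.9))]
[(np.float64(50.0), np.float64(7.16), np.float64(4.7)), (np.float64(55.0), np.float64(7.34), np.float64(2.2)), (np.float64(60.0), np.float64(7.51), np.float64(0.6)), (np.float64(65.0), np.float64(7.65), np.float64(0.0)), (np.float64(70.0), np.float64(7.79), np.float64(0.3)), (np.float64(75.0), np.float64(7.9), np.float64(1.4)), (np.float64(80.0), np.float64(8.0), np.float64(3.1)), (np.float64(85.0), np.float64(8.09), np.float64(5.3))]
```

```bash

python3 -m jog '[[[1,0.18,0.2,0,0,0,0],[1,0.18,0.2,0,0,0,0]]]'; python3 rd.py
python3 -m jog '[[[0.6,0,0,0,0,0,0],[0,0,0,0,0,0,0],[0,0,0,0,0,0,0],[0,0,0,0,0,0,0]]]'; python3 rd.py
python3 -m jog '[[[0,0,0,-2,0,0,0],[0,0,0,-5,0,0,0],[0,0,0,-9,0,0,0],[0,0,0,-11,0,0,0],[0,0,0,-11,0,0,0]]]'; python3 - <<'E'
from h import *
im,m=snap('wrist','w9.png'); np.save('pics/w9m.npy',m,allow_pickle=True)
s,p,R=tool();print(s['time'],p,R.round(3),s['q'].round(3),s['wrist_force'],s['width'])
im,m=snap('scene','s9.png')
cv2.imwrite('pics/s9z.png',cv2.resize(im[190:300,180:300,::-1],None,fx=5,fy=5,interpolation=cv2.INTER_CUBIC))
E
```

```text
time: 24.48
tool_pos: [0.5558, -0.1585, 0.1518]
tcp_rot: [3.026, 0.835, 0.004]
wrist_force: [3.3, -4.1, 1.7]
width: 0.247
t24.48 phi136.3 r0.0840 z0.1518 Ft4.26 Fr3.03 Fz1.66 w0.247 jt [ 2.020e+00 -4.152e+01 -3.020e+01  1.010e+00  1.480e+00  1.000e-02]
time: 24.98
tool_pos: [0.5544, -0.1577, 0.1508]
tcp_rot: [-3.028, -0.835, 0.001]
wrist_force: [0.3, 0.5, -0.0]
width: 0.994
t24.98 phi137.4 r0.0836 z0.1508 Ft0.19 Fr-0.55 Fz-0.04 w0.994 jt [ 3.000e-02 -4.271e+01 -3.324e+01  1.000e-02  1.000e-02  0.000e+00]
time: 25.6
tool_pos: [0.556, -0.1585, 0.2639]
tcp_rot: [3.026, 0.834, 0.007]
wrist_force: [-0.4, -0.2, -0.2]
width: 1.002
25.65 [ 0.55488555 -0.15809719  0.2617161 ] [[ 0.859  0.512  0.001]
 [ 0.512 -0.859 -0.   ]
 [ 0.001  0.001 -1.   ]] [-0.321  0.075  1.813 -0.     1.252  0.712] [-0.94992465  0.18200754 -0.25032704] 1.0023642847963286
```

View pics/w9.png

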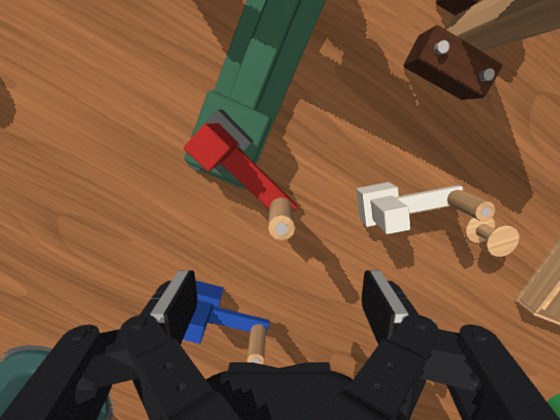

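View pics/s9z.png

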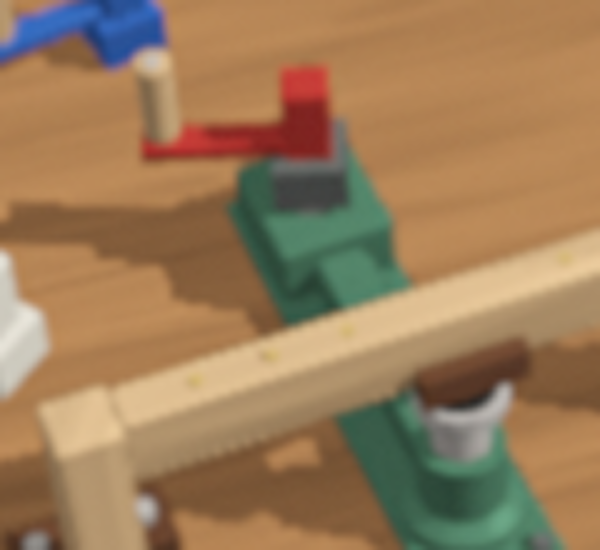

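The scene picture shows the crank seated, with the neck at about (305,110), and the column risen towards the block. The force evidence for contact is moderate, so I'll check the pad and block with a tilted wrist view from the left, clear of the crank.

```bash
python3 - <<'E'
from h import *
from scipy.spatial.transform import Rotation as Ro
s,p,R=tool()
pad=np.array([.7965,-.049,.13])
for C in (np.array([.50,.085,.24]),):
  d=pad-C; d[2]=0; d/=np.linalg.norm(d); up=np.array([0,0,1.])
  t=np.radians(30)
  z=np.sin(t)*d-np.cos(t)*up; x=-np.cos(t)*d-np.sin(t)*up; y=np.cross(z,x); Rt=np.c_[x,y,z]
  pt=C-.082*x+.118*z
  print('p',pt,'az',np.degrees(np.arctan2(d[1],d[0])))
  rv=Ro.from_matrix(R.T@Rt).as_rotvec(); print('tool shift cm',R.T@(pt-p)*100,'rv',rv,np.linalg.norm(rv))
  # vertical-only yaw
  y0=np.degrees(np.arctan2(R[1,0],R[0,0]));ya=np.degrees(np.arctan2(x[1],x[0]));print(y0,ya)
E
```

```text
p [0.6184765  0.03145581 0.178809  ] az -24.320080084489184
tool shift cm [ 15.23083516 -12.95402981   8.14132918] rv [-0.56943843 -0.2971238  -2.11972141] 2.214895379840559
30.812726000519405 155.67991991551082
```

```bash
python3 -m jog '[[[1,1,-1,0,-0.05,-0.03,-0.18],[1,3,-2.5,0,-0.1,-0.05,-0.36],[1,5,-4.2,0,-0.14,-0.08,-0.54],[1,7,-6,0,-0.19,-0.1,-0.71],[1,9,-7.7,0,-0.24,-0.13,-0.89],[1,11,-9.4,0,-0.28,-0.15,-1.06],[1,13,-11,0,-0.33,-0.17,-1.24],[1,15,-13,0,-0.38,-0.2,-1.42],[1,15.2,-13,0,-0.43,-0.22,-1.59],[1,15.2,-13,0,-0.48,-0.25,-1.77],[1,15.2,-13,0,-0.52,-0.27,-1.95],[1,15.2,-13,0,-0.57,-0.3,-2.12]]]'; python3 - <<'E'
from h import *
im,m=snap('wrist','w10.png')
s,p,R=tool();print(s['time'],p,R.round(3),s['q'].round(2))
print(R.T@np.array([0,0,-8.3]))
E
```

```text
time: 27.2
tool_pos: [0.6172, 0.0316, 0.258]
tcp_rot: [0.543, 2.57, -0.154]
wrist_force: [-0.4, 0.3, 0.3]
width: 0.002
27.25 [0.61614911 0.03108947 0.25733927] [[-0.795  0.402  0.454]
 [ 0.345  0.915 -0.208]
 [-0.499 -0.008 -0.866]] [ 0.15 -0.08  2.06 -0.41  0.76 -0.76]
[4.14576812 0.07026945 7.1901091 ]
```

View pics/w10.png

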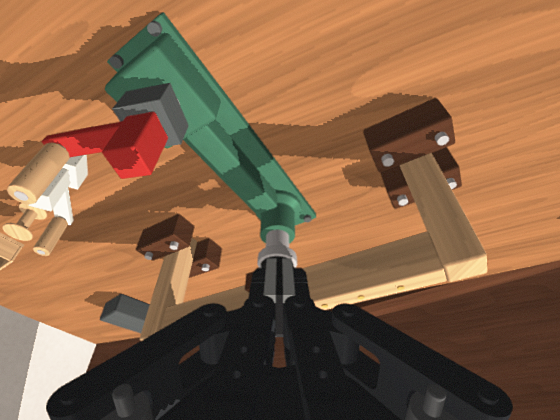

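```bash
python3 - <<'E'
from h import *
from scipy.spatial.transform import Rotation as Ro
s,p,R=tool(); m=bot.camera_model('wrist')
Rw=cv2.Rodrigues(np.array(m['rvec']))[0]; c=-Rw.T@np.array(m['tvec']); Rc=R.T@Rw.T; ct=R.T@(c-p)
pad=np.array([.7965,-.049,.133])
print(proj(m,pad))
for sh in ([4.1,0,7.2],[4.1,6,7.2],[4.1,-6,7.2],[0,8,5],[2,8,7]):
  for rz in (-.5,-.25,0,.25,.5):
    R2=R@Ro.from_rotvec([0,0,rz]).as_matrix(); p2=p+R@np.array(sh)/100
    Rw2=(R2@Rc).T; c2=p2+R2@ct; mm=dict(m); mm['rvec']=cv2.Rodrigues(Rw2)[0].ravel(); mm['tvec']=-Rw2@c2
    d=pad-c2; print(sh,rz,proj(mm,pad)[0].round(),'p',p2.round(3),'cam',c2.round(3),'elev',round(np.degrees(np.arctan2(-d[2],np.hypot(*d[:2]))),1),'dist',round(np.linalg.norm(d),3))
E
```

```text
[[279.32041456 275.86623499]]
[4.1, 0, 7.2] -0.5 [212. 329.] p [0.616 0.03  0.174] cam [0.491 0.044 0.241] elev 18.7 dist 0.337
[4.1, 0, 7.2] -0.25 [245. 340.] p [0.616 0.03  0.174] cam [0.493 0.063 0.237] elev 17.9 dist 0.34
[4.1, 0, 7.2] 0 [279. 343.] p [0.616 0.03  0.174] cam [0.499 0.083 0.236] elev 17.6 dist 0.342
[4.1, 0, 7.2] 0.25 [314. 340.] p [0.616 0.03  0.174] cam [0.509 0.1   0.237] elev 17.8 dist 0.34
[4.1, 0, 7.2] 0.5 [347. 329.] p [0.616 0.03  0.174] cam [0.522 0.115 0.241] elev 18.6 dist 0.337
[4.1, 6, 7.2] -0.5 [159. 306.] p [0.64  0.085 0.174] cam [0.515 0.099 0.241] elev 18.7 dist 0.336
[4.1, 6, 7.2] -0.25 [190. 328.] p [0.64  0.085 0.174] cam [0.517 0.118 0.237] elev 17.7 dist 0.342
[4.1, 6, 7.2] 0 [224. 343.] p [0.64  0.085 0.174] cam [0.523 0.137 0.236] elev 17.2 dist 0.347
[4.1, 6, 7.2] 0.25 [260. 350.] p [0.64  0.085 0.174] cam [0.533 0.155 0.237] elev 17.3 dist 0.349
[4.1, 6, 7.2] 0.5 [297. 351.] p [0.64  0.085 0.174] cam [0.546 0.17  0.24 ] elev 17.9 dist 0.349
[4.1, -6, 7.2] -0.5 [262. 351.] p [ 0.592 -0.025  0.175] cam [ 0.467 -0.011  0.242] elev 18.2 dist
[... 644 characters left out ...]
] cam [0.553 0.146 0.275] elev 24.5 dist 0.343
[0, 8, 5] 0.25 [234. 311.] p [0.671 0.094 0.213] cam [0.563 0.164 0.276] elev 24.4 dist 0.346
[0, 8, 5] 0.5 [263. 318.] p [0.671 0.094 0.213] cam [0.577 0.178 0.28 ] elev 24.9 dist 0.348
[2, 8, 7] -0.5 [149. 282.] p [0.664 0.097 0.186] cam [0.539 0.11  0.253] elev 21.6 dist 0.326
[2, 8, 7] -0.25 [174. 307.] p [0.664 0.097 0.186] cam [0.541 0.13  0.249] elev 20.4 dist 0.333
[2, 8, 7] 0 [204. 326.] p [0.664 0.097 0.186] cam [0.547 0.149 0.248] elev 19.8 dist 0.339
[2, 8, 7] 0.25 [237. 338.] p [0.664 0.097 0.186] cam [0.557 0.166 0.249] elev 19.7 dist 0.343
[2, 8, 7] 0.5 [272. 343.] p [0.664 0.097 0.186] cam [0.57  0.181 0.252] elev 20.3 dist 0.344
```

```bash
python3 -m jog '[[[1,1,2,1,0,0,-0.15],[1,2,4,3,0,0,-0.3],[1,3,6,5,0,0,-0.45],[1,4.1,6,7.2,0,0,-0.55],[1,4.1,6,7.2,0,0,-0.55],[1,4.1,6,7.2,0,0,-0.55]]]'; python3 - <<'E'
from h import *
m=bot.camera_model('wrist');im,_=snap('wrist','w11.png');np.save('pics/w11m.npy',m,allow_pickle=True)
s,p,R=tool();print(s['time'],p,s['q'].round(2))
print(proj(m,[.7965,-.049,.133]))
g=im[230:370,80:240,::-1][::-1,::-1]
cv2.imwrite('pics/w11z.png',cv2.resize(g,None,fx=4.2,fy=4.2,interpolation=cv2.INTER_CUBIC))
E
```

```text
time: 28.0
tool_pos: [0.6437, 0.0856, 0.1777]
tcp_rot: [-0.164, 2.653, -0.337]
wrist_force: [-0.5, 0.7, 0.8]
width: -0.002
28.05 [0.64422942 0.0856448  0.17875865] [ 0.25  0.08  2.05 -0.54  0.65 -1.07]
[[156.48652323 297.25897915]]
```

View pics/w11.png

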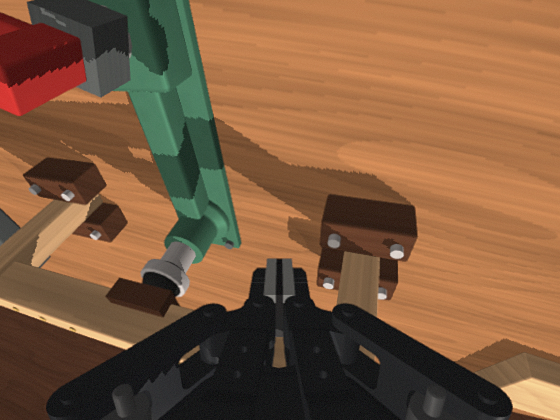

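View pics/w11z.png

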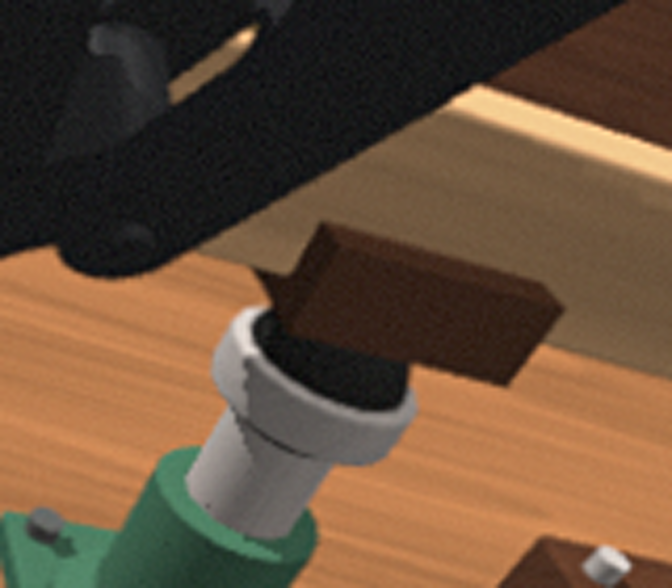

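```bash
python3 - <<'E'
from h import *
from scipy.spatial.transform import Rotation as Ro
s,p,R=tool(); m=bot.camera_model('wrist')
Rw=cv2.Rodrigues(np.array(m['rvec']))[0]; c=-Rw.T@np.array(m['tvec']); Rc=R.T@Rw.T; ct=R.T@(c-p)
pad=np.array([.7965,-.049,.133])
for dw in ([0,0,-.05],[-.02,0.02,-.06],[-.05,0.02,-.06]):
  sh=R.T@np.array(dw)
  for rv in ([0,0,0],[0,-.2,0],[0,-.3,0],[0,-.2,-.2],[0,-.3,-.3]):
    R2=R@Ro.from_rotvec(rv).as_matrix(); p2=p+R@sh
    Rw2=(R2@Rc).T; c2=p2+R2@ct; mm=dict(m); mm['rvec']=cv2.Rodrigues(Rw2)[0].ravel(); mm['tvec']=-Rw2@c2
    d=pad-c2; print((sh*100).round(1),rv,proj(mm,pad)[0].round(),'p',p2.round(3),'cam',c2.round(3),'elev',round(np.degrees(np.arctan2(-d[2],np.hypot(*d[:2]))),1),'dist',round(np.linalg.norm(d),3))
E
```

```text
[2.1 1.3 4.3] [0, 0, 0] [128. 342.] p [0.644 0.086 0.129] cam [0.519 0.096 0.196] elev 11.3 dist 0.32
[2.1 1.3 4.3] [0, -0.2, 0] [135. 309.] p [0.644 0.086 0.129] cam [0.508 0.088 0.171] elev 6.7 dist 0.322
[2.1 1.3 4.3] [0, -0.3, 0] [137. 294.] p [0.644 0.086 0.129] cam [0.504 0.085 0.157] elev 4.3 dist 0.322
[2.1 1.3 4.3] [0, -0.2, -0.2] [109. 284.] p [0.644 0.086 0.129] cam [0.51  0.071 0.176] elev 8.0 dist 0.313
[2.1 1.3 4.3] [0, -0.3, -0.3] [101. 255.] p [0.644 0.086 0.129] cam [0.51  0.058 0.167] elev 6.3 dist 0.308
[4.  3.6 3.9] [0, 0, 0] [111. 353.] p [0.624 0.106 0.119] cam [0.499 0.116 0.186] elev 8.8 dist 0.345
[4.  3.6 3.9] [0, -0.2, 0] [119. 318.] p [0.624 0.106 0.119] cam [0.488 0.108 0.161] elev 4.6 dist 0.348
[4.  3.6 3.9] [0, -0.3, 0] [122. 302.] p [0.624 0.106 0.119] cam [0.484 0.105 0.147] elev 2.4 dist 0.348
[4.  3.6 3.9] [0, -0.2, -0.2] [ 90. 290.] p [0.624 0.106 0.119] cam [0.49  0.091 0.166] elev 5.7 dist 0.338
[4.  3.6 3.9] [0, -0.3, -0.3] [ 81. 259.] p [0.624 0.106 0.119] cam [0.49  0.078 0.157] elev 4.1 dist 0.333
[6.7 3.8 2.5] [0, 0, 0] [122. 363.] p [0.594 0.106 0.119] cam [0.469 0.116 0.186] elev 8.2 dist 0.371
[6.7 3.8 2.5] [0, -0.2, 0] [130. 325.] p [0.594 0.106 0.119] cam [0.458 0.108 0.161] elev 4.2 dist 0.375
[6.7 3.8 2.5] [0, -0.3, 0] [133. 307.] p [0.594 0.106 0.119] cam [0.454 0.105 0.147] elev 2.2 dist 0.375
[6.7 3.8 2.5] [0, -0.2, -0.2] [ 99. 299.] p [0.594 0.106 0.119] cam [0.46  0.091 0.166] elev 5.2 dist 0.366
[6.7 3.8 2.5] [0, -0.3, -0.3] [ 89. 267.] p [0.594 0.106 0.119] cam [0.46  0.078 0.157] elev 3.8 dist 0.361
```

```bash
python3 -m jog '[[[1,0.7,0.4,1.4,0,-0.06,0],[1,1.4,0.9,2.9,0,-0.15,0],[1,2.1,1.3,4.3,0,-0.25,0],[1,2.1,1.3,4.3,0,-0.25,0],[1,2.1,1.3,4.3,0,-0.25,0],[1,2.1,1.3,4.3,0,-0.25,0]]]'; python3 - <<'E'
from h import *
m=bot.camera_model('wrist');im,_=snap('wrist','w12.png');np.save('pics/w12m.npy',m,allow_pickle=True)
s,p,R=tool();print(s['time'],p,s['q'].round(2),s['wrist_force'])
u=proj(m,[.7965,-.049,.133])[0];print(u)
x,y=int(u[0]),int(u[1]); x0,y0=max(0,x-70),max(0,y-60)
g=im[y0:y0+120,x0:x0+140,::-1][::-1,::-1];print(x0,y0)
g=np.clip(g.astype(float)*1.8,0,255).astype(np.uint8)
cv2.imwrite('pics/w12z.png',cv2.resize(g,None,fx=5,fy=5,interpolation=cv2.INTER_CUBIC))
E
```

```text
time: 28.8
tool_pos: [0.6454, 0.0857, 0.1304]
tcp_rot: [-0.194, 2.403, -0.295]
wrist_force: [0.1, -0.6, -0.1]
width: 0.002
28.85 [0.64548508 0.08581565 0.1304907 ] [ 0.25  0.09  2.25 -1.26  0.34 -0.36] [-0.78574059 -1.0602267  -0.40452733]
[135.9566308  299.35625692]
65 239
```

View pics/w12z.png

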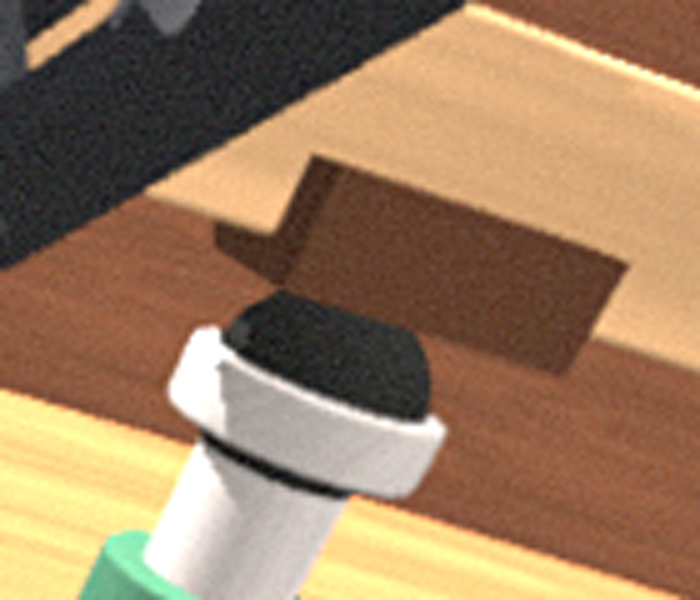

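```bash
python3 - <<'E'
from h import *
from scipy.optimize import least_squares
m=np.load('pics/w12m.npy',allow_pickle=True).item()
Z=lambda a,b:(65+139-(a/5-.4),239+119-(b/5-.4))
U=np.array([Z(290,288),Z(565,375),Z(215,240)])
# near-left, near-right, far-left ; x away from drive, left=+y
L=np.array([(-.025,.03),(-.025,-.03),(.025,.03)])
def W(v):
    c,s=np.cos(v[2]),np.sin(v[2]); return np.c_[v[0]+c*L[:,0]-s*L[:,1],v[1]+s*L[:,0]+c*L[:,1],np.full(3,v[3])]
r=least_squares(lambda v:(proj(m,W(v))-U).ravel(),[.79,-.05,.13,.133]); print(r.x,np.degrees(r.x[2]),r.fun.round(2))
zb=r.x[3]
Rw=cv2.Rodrigues(np.array(m['rvec']))[0]; c=-Rw.T@np.array(m['tvec']); print('cam',c)
# pad axis assumed at block centre ; rim silhouettes
cx=r.x[:2]
e=cx-c[:2]; D=np.hypot(*e); e/=D; n=np.array([-e[1],e[0]])
# vertical plane through the pad axis facing camera: convert pixels -> (lateral, z)
for nm,a in dict(rimL=(225,338),rimR=(430,415),midL=(245,308),midR=(422,360),chL=(277,290),chR=(413,328),ringL=(172,385),ringR=(445,430)).items():
    o,d=ray(m,Z(*a)); t=((cx-o[:2])@e)/(d[:2]@e); q=o+t*d; print(nm,'lat %.1f z %.1f'%(((q[:2]-cx)@n)*1e3,q[2]*1e3))
E
```

```text
[ 0.82127801 -0.06900622 -0.00695751  0.13123229] -0.39863609972124675 [-0.1  -0.13  0.31 -0.65 -0.23  0.88]
cam [0.50706407 0.08644375 0.1654193 ]
rimL lat 25.9 z 112.9
rimR lat -19.6 z 113.8
midL lat 24.8 z 120.3
midR lat -12.9 z 123.5
chL lat 20.3 z 126.1
chR lat -8.2 z 128.8
ringL lat 32.1 z 99.2
ringR lat -23.7 z 112.1
```

The tilted view shows the black dome at zoom (340,310) running straight into the underside of the block. My silhouette estimate puts the unloaded dome top 1–1.5 mm above the block's underside. That agrees with the force estimate of about 0.2 turn past contact. I'll back away.

```bash
python3 -m jog '[[[1,-1.5,0,-1.5,0,0.08,0],[1,-3,0,-4,0,0.16,0],[1,-4,0,-7,0,0.25,0],[1,-4,0,-10,0,0.25,0],[1,-4,0,-12,0,0.25,0],[1,-4,0,-12,0,0.25,0]]]'; python3 - <<'E'
from h import *
im,m=snap('top','t13.png'); s,p,R=tool();print(s['time'],p,s['q'].round(2),s['wrist_force'])
snap('scene','s13.png')
E
```

```text
time: 29.6
tool_pos: [0.5945, 0.114, 0.2431]
tcp_rot: [-0.168, 2.65, -0.336]
wrist_force: [0.6, 0.3, -0.6]
width: -0.0
29.65 [0.59425497 0.11366048 0.2416758 ] [ 0.33 -0.06  2.07 -0.5   0.8  -1.07] [ 0.38807967 -0.52543552 -0.58744441]
```

View pics/s13.png

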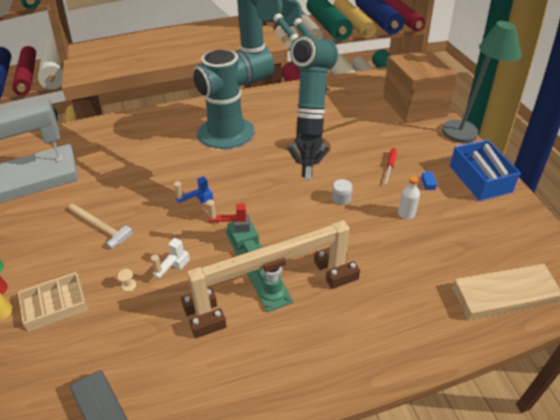

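The red crank is on the drive at (240,215), everything else is where it was, and the arm is clear of all of it.

```bash
python3 -c "
from workcell import bot
print(bot.finish_job())"
```

```text
the job is handed in; nothing more can be done
None
```

I fitted the red crank fully onto the drive and wound it clockwise about 1.8 turns by its wooden grip. I then let go, backed away and handed the job in at 29.7 s. By my estimate it stopped about 0.2 turn past first contact.

**Seating:** the crank's pose after release fitted a seat height of 62 mm. The downward load at fitting was only a few newtons.

**Winding force:** the grip force rose from about 7.4 N to about 9.0 N. A fit puts contact some 75° before the stop, inside the 45–90° window. Sensor noise was about ±0.5 N. Earlier in the winding the force also rose to 8–9 N for a while without contact, when I was pressing down on the crank by up to 8 N. I put the fit's uncertainty at about ±10°.

**Checks that disagreed or fell short:** my attempt to get a cleaner force from the joint torques did not fit well, so I did not use it. The block position fitted from the tilted picture came out about 25 mm off what I expected.

**Pad and block:** the tilted wrist view shows the pad's dome against the packing block. My rough estimate from it is 1–1.5 mm of compression, which agrees with the force estimate. The block's near edge hides the contact itself.

**Last pictures:** the crank is on the drive, the other things look undisturbed, and the robot is clear of everything.

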